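Fetch the thread spool from the blocked drawer

ROBOT

A 6-joint arm with a two-finger parallel gripper is mounted at the origin on the work surface. World frame = base frame: x ahead of the robot, y to its left, z up, the work surface at z = 0. Lengths are in m, angles in rad, forces in N, time in s.
With the tool pointing down it reaches from about 0.375 to 0.975 m from the base axis. Payload 3.8 kg.
Tool frame: the origin (TCP) lies at the very end of the fingers, on their centre line; the grasp point (between the pads) lies 19 mm behind it; z points along the fingers, y is the line along which they close (so a half turn about z gives the same grasp; the last joint's range is limited). The gripper opens to 85 mm and grips with 20 to 120 N. Pads are 22 mm wide; open, the fingers measure 114 mm over their backs; the gripper's body (76 mm by 85 mm) begins 54 mm behind the grasp point. The pads swing forward as they close: fully open they stand 13 mm farther back than shut.
Start: joints at [1.145, 0.264, 1.604, -0, 1.274, -0.037], TCP at [0.256, 0.625, 0.193] pointing down, gripper open.
Joint ranges: [-2.63, 2.63], [-0.94, 2.18], [0.31, 2.57], [-1.31, 4.45], [0, 2.66], [-2.55, 2.55]. Speed limits (rad/s): [2.57, 2.57, 3.14, 3.14, 3.14, 3.14].

INTERFACE

Orientations are given as a rotation vector (axis times angle).
In Python, from workcell import monitor, viewer, job gives the robot as it stands. The module is installed in compiled form; this text tells all that it offers.
- The arm moves only by the tool step_arm, never from a script. Its argument "series" is one flat list of numbers, 4 for each row, row after row: the shift along the tool's x, y, z in m, then the turn about the tool's z in rad. A call has 1 to 8 rows; each row is the pose to reach, as a shift and turn from the pose commanded when the call began, along the tool's axes at that moment; what a row does not reach only later rows make up. A row lasts 1/8 s, in which the tool goes at most 62.5 mm and 10.7 degrees, less where a joint would pass 70% of its speed; a pose out of reach is approached as far as the arm can. A call with a gripper value outside its range is refused whole. "gripper" is the opening, from 0 (shut) to 1 (fully open), set as the call begins (left out, the last holds). The fingers move at their own pace and stop on an object; "newtons" is the grip in N (left out, the last holds). Time passes only in rows, so rows that repeat a pose let the fingers close. It gives the time, the measured TCP pose, the force, the opening and the grip force at its end, in the units of the state.
- monitor.read_state(): the state, without advancing time (a new reading comes with each control period).
- viewer.read_camera(name): name is "scene" or "top"; returns a dict with "image" (400x640x3 uint8, red, green, blue), "intrinsics" (3x3 intrinsics, pixels), "T" (4x4, takes a point from camera to world coordinates). Camera axes: x right, y up, looking along -z (the intrinsics and any distortion apply to the point x, -y, -z); pixel columns grow to the right and rows downward; lengths in m; the calibration is good to about 2 mm. A picture is of the moment at which its call begins. There is no depth.
- job.finish_job(): hands the job in; it is judged then, once.
Trained networks look in a picture, given as the dict that the camera call returned (one of the last four; its "shot" number tells which), for a name from the list of things; names that differ only in an ending like _2 or _b are one class to them, and where a whole thing is asked for, a point or a joint stands for the part that bears it (a point fixed in the world has none). Each returns a list of dicts, best first, with "score" (0 to 1); they miss things now and then, are a little off and sometimes report something else, mostly with a low value. They report only what shows in the picture. A call takes as long as a camera call. They do not tell look-alikes from the thing itself.
- viewer.boxes_of(picture, label): "extent" ([centre column, centre row, width, height] in pixels, round what is visible of it).
- viewer.spot_point(picture, label): "point" ([column, row] in pixels: a listed point, or the origin of a listed thing).
The state is a dict: "time": time; "q": joint angles; "joint_vel": joint speeds; "joint_torque": joint torques, N m; "tool_pos": TCP position; "tcp_rot": TCP orientation; "wrist_force": force on the tool from outside, world axes, zero at the start; "torque": the same for the moment, N m; "width": opening from 0.0 (shut) to 1.0 (fully open); "grip_force": force on a finger pad.
Only numpy, scipy, OpenCV 4.12 (cv2) and the standard library are available. Lean on these libraries where they do the work, as an engineer would, in place of code of your own. Each camera call takes 0.05 s, during which the arm holds its last target. There are 200 camera calls.

TASK

The organiser's drawer is ajar and the bead jar, the pattern weight and the embroidery hoops stand in its way: note where each stands and set all three on the cutting mat. Then open the drawer, take out the thread spool and put it right down on the free pin of the red spool stand. Finally shut the drawer fully, put the jar, the weight and the hoops each back on the very spot where it stood, and never let the glass jar tip over.

Things in the scene. Friction and masses are not known exactly. Their poses are not given: they have to be found in the camera images.
- organiser: Low light-wood organiser at the back, fixed: 320 mm wide (its y), 170 mm deep (its x), 82 mm high (rails of the sliding lid on its top: 86 mm). It has one wide drawer. Origin: centre of its underside, on the table; its -x points out of the drawer's front, roughly to the robot; the case's front edge is at its x = -85 mm.
- drawer (a joint): Drawer opening, m: 0 shut, 0.115 fully out, along the organiser's -x; ajar (about 0.047) at the start. Slides stiffly (1-2 N), stays where left. Front 316 mm wide, 14 mm thick, 8-72 mm high. In it three compartments side by side (92 mm wide, floor 14 mm above the table, dividers 11, side walls 35 mm high) hold spool, flat steel tin, square white tape measure. From 0.085 on the spool lifts out clear of the case.
- drawer_pull (a point): Middle of the drawer's brass bar pull: a round bar 10 mm thick and 90 mm long, along the organiser's y, 46 mm above the table, its axis 35 mm in front of the drawer front (30 mm free behind the bar). It moves with the drawer.
- jar: Glass bead jar with a steel screw lid, loose, about 0.25 kg: body 64 mm across up to 56 mm high, lid 58 mm across, 82 mm high over all. Origin: centre of its underside, z up. Stands at one of three places in front of the drawer.
- hoop: Pair of nested bamboo embroidery hoops clamped as one flat ring lying on the table, loose, 45 g: 90 mm outside, 70 mm inside diameter (wall 10 mm), 14 mm high. A brass screw lug juts out 11 mm on its own -x side (26 mm wide in y). Origin: centre of the ring, on its underside, z up. Pick it up by the wall, one finger inside the ring.
- weight: Tailor's dark steel pattern weight, loose, about 0.5 kg: a disc 72 mm across and 16 mm high with a round knob in the middle, 20 mm across from 26 to 46 mm height. Origin: centre of its underside, z up.
- spool: Thread spool standing upright in the drawer, loose, 50 g: a blue wound tube 45 mm outside diameter, 48 mm high, with a 20 mm bore right through. Origin: centre of its underside, z along the bore, up.
- mat: Green gridded cutting mat lying flat, fixed, the side area: 280 mm (its x) by 180 mm (its y), 3 mm thick. Origin: centre of its underside, on the table. It lies to the left or to the right of the organiser's front; the spool stand is on the other side.
- stand: Red plastic spool stand, fixed: base plate 220 mm (its x) by 80 mm (its y), 14 mm thick, with three steel pins in a row along its x at -75, 0 and +75 mm. The first two carry cones of thread (52 mm across, up to 100 mm above the table with their pin tips); the pin at +75 mm is free. Origin: centre of its underside, on the table.
- free_pin (a point): Foot of the stand's free pin, where it leaves the base plate, 14 mm above the table; axes as the stand's. The pin is 6 mm thick and rises 62 mm above this point (tip 76 mm above the table). A seated spool's underside is level with this point.
Things that resemble listed ones, but are neither listed nor needed, are in the scene too. Several things have the shape of the spool; the one meant has the colours described above.

How it is judged:
On the way, in this order (a step that is already met when the one before it is completed fails the run):
1. the jar, the weight and the hoops all stand on the cutting mat, released, with their centres within its edges (x of jar in the frame of mat between -0.14 and 0.14 m and y of jar in the frame of mat between -0.09 and 0.09 m and z of each of jar, hoop, weight in the frame of mat below 0.01 m and angle between each of jar, hoop, weight's own z axis and vertical below 0.15 rad and linear speed of each of jar, hoop, weight below 0.03 m/s and contact force between the fingers and jar below 0.1 N and x of hoop in the frame of mat between -0.14 and 0.14 m and y of hoop in the frame of mat between -0.09 and 0.09 m and contact force between the fingers and hoop below 0.1 N and x of weight in the frame of mat between -0.14 and 0.14 m and y of weight in the frame of mat between -0.09 and 0.09 m and contact force between the fingers and weight below 0.1 N), for 0.2 s.
2. the spool is down on the free pin and released (horizontal distance between spool and free_pin below 0.01 m and z of spool in the frame of free_pin between -0.005 and 0.005 m and angle between spool's own z axis and vertical below 0.1 rad and linear speed of spool below 0.03 m/s and contact force between the fingers and spool below 0.1 N), for 0.2 s.
At the end, for the whole second after the job is handed in: The spool stands on the free pin, its axis within 10 mm of the pin's and its underside within 5 mm of the base plate; the drawer is shut to within 8 mm; the jar, the weight and the hoops are each back within 15 mm of where they stood at the start, upright; all are released and at rest (all of step 2 and value of joint drawer below 0.008 m and distance of each of jar, hoop, weight from where it was at the start of the episode below 0.015 m and angle between each of jar, hoop, weight's own z axis and vertical below 0.1 rad and linear speed of each of jar, hoop, weight below 0.02 m/s and contact force between the fingers and jar below 0.1 N and contact force between the fingers and hoop below 0.1 N and contact force between the fingers and weight below 0.1 N); the robot touches nothing.
It fails at once if the glass jar tips over (leans more than 30 degrees) (angle between jar's own z axis and vertical above 0.52 rad).
It also fails if it takes over 150 s, if anything falls off the work surface, if the arm or the gripper's body presses on something with over 40 N, if the wrist force passes 120 N, or if a joint passes its speed limit or range.

## Working session

There is one attempt and no reset: what is moved stays moved. The work goes in short steps, Python scripts to look and compute and a tool call to move; the robot and the scene stay as the last step left them, time stands still between calls to the robot, and variables do not carry over. Pictures are saved under pics/ and viewed, at most 14 in all, crops included, and the job is handed in when it is done.

Besides the shell and the picture viewer there is one more tool, called after "Emit:" by a JSON object that holds its "fn" and its "kwargs", one argument or row to a line. step_arm: Moves the arm, as the interface text tells. Its arguments: {"type":"object","properties":{"series":{"type":"array"},"gripper":{"type":"number"},"newtons":{"type":"number"}},"required":["series"]}

```bash
mkdir -p pics; cat > h.py <<'E'
import numpy as np, cv2
from workcell import monitor, viewer, job
def shot(name, save=None):
    p=viewer.read_camera(name)
    if save: cv2.imwrite('pics/'+save,p['image'][:,:,::-1])
    return p
def px2w(p,uv,z):
    K=np.array(p['intrinsics']);T=np.array(p['T'])
    d=np.linalg.inv(K)@np.array([uv[0],uv[1],1.]); d=T[:3,:3]@np.array([d[0],-d[1],-d[2]])
    o=T[:3,3]; return o+d*(z-o[2])/d[2]
def w2px(p,w):
    K=np.array(p['intrinsics']);T=np.array(p['T'])
    c=T[:3,:3].T@(np.array(w)-T[:3,3]); c=K@np.array([c[0],-c[1],-c[2]]); return c[:2]/c[2]
E
python3 - <<'E'
from h import *
s=monitor.read_state(); print({k:np.round(v,3) for k,v in s.items()})
for n in('top','scene'):
    p=shot(n,n+'0.png'); print(n,{k:(v if k!='image' else 0) for k,v in p.items()})
    for l in ['organiser','drawer','drawer_pull','jar','hoop','weight','spool','mat','stand','free_pin']:
        print(l,[(np.round(a['point']),round(a['score'],2)) for a in viewer.spot_point(p,l)][:4],[(np.round(a['extent']),round(a['score'],2)) for a in viewer.boxes_of(p,l)][:4])
E
```

```text
{'time': np.float64(0.0), 'q': array([ 1.145,  0.265,  1.605,  0.   ,  1.274, -0.037]), 'joint_vel': array([ 0.   ,  0.002,  0.002,  0.   , -0.001,  0.001]), 'joint_torque': array([ 1.0000e-03, -5.1511e+01, -3.6731e+01,  0.0000e+00,  1.3000e-02,
       -0.0000e+00]), 'tool_pos': array([0.256, 0.624, 0.192]), 'tcp_rot': array([-0.607, -3.082,  0.004]), 'wrist_force': array([ 0.117, -0.069,  1.12 ]), 'torque': array([-0.034, -0.016,  0.005]), 'grip_force': np.float64(0.0), 'width': np.float64(1.004)}
top {'image': 0, 'intrinsics': array([[388.15801755,   0.        , 321.47789277],
       [  0.        , 388.15801755, 199.54216083],
       [  0.        ,   0.        ,   1.        ]]), 'T': array([[-0.08324398,  0.96834495, -0.23532638,  0.35760465],
       [-0.99652464, -0.08160306,  0.01672046,  0.02282243],
       [-0.00301218,  0.23590042,  0.97177257,  1.03015834],
       [ 0.        ,  0.        ,  0.        ,  1.        ]]), 'shot': 1}
organiser [(array([314., 148.]), 0.6)] [(array([314., 157., 132., 110.]), 0.82), (array([283., 227.,  38.,  40.]), 0.63), (array([329., 234.,  22.,  25.]), 0.53)]Traceback (most recent call last):
  File "<stdin>", line 6, in <module>
ValueError: it knows: drawer_pull, free_pin, hoop, jar, mat, organiser, spool, stand, weight
```

View pics/top0.png

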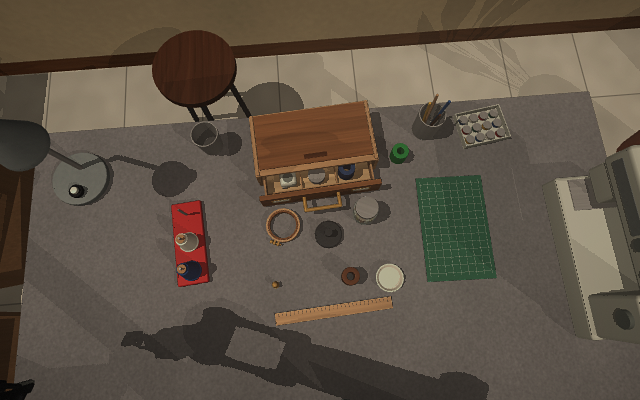

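The top view shows the jar at (367,208), the weight at (329,234), the hoop at (283,227), the mat at (455,228), the red stand at (190,243) and the free pin at about (185,210). The blue spool in the drawer is at (346,170). Possible mix-ups are the green tube (400,153), the brown ring (350,275) and the white dish (390,278).

```bash
python3 - <<'E'
from h import *
for n in('top','scene'):
    p=shot(n,n+'1.png')
    if n=='scene': print(p['intrinsics'],p['T'])
    for l,z in dict(organiser=0,drawer_pull=.046,jar=0,hoop=0,weight=0,spool=.014,mat=0,stand=0,free_pin=.014).items():
        for a in viewer.spot_point(p,l)[:3]: print(n,l,np.round(a['point'],1),round(a['score'],2),np.round(px2w(p,a['point'],z),3))
    if n=='top':
        im=p['image'][130:300,160:500]; cv2.imwrite('pics/topc.png',cv2.resize(im[:,:,::-1],(800,400),interpolation=cv2.INTER_CUBIC))
E
```

```text
top organiser [309.4 149.3] 0.84 [0.755 0.027 0.   ]
top drawer_pull [327.4 207.4] 0.87 [ 0.574 -0.008  0.046]
top drawer_pull [456.2 223.7] 0.61 [ 0.503 -0.333  0.046]
top jar [364.3 214.6] 0.56 [ 0.556 -0.107  0.   ]
top hoop [283.1 225.1] 0.59 [0.545 0.114 0.   ]
top weight [324.9 237.5] 0.96 [0.502 0.005 0.   ]
top spool [348.  276.1] 0.54 [ 0.396 -0.046  0.014]
top spool [342.8 173.1] 0.52 [ 0.673 -0.059  0.014]
top spool [394.  154.1] 0.52 [ 0.716 -0.206  0.014]
top mat [457. 225.] 0.6 [ 0.506 -0.352  0.   ]
top stand [188.1 246.9] 0.88 [0.508 0.369 0.   ]
top free_pin [185.9 213.3] 0.64 [0.596 0.37  0.014]
[[433.85863573   0.         318.52981478]
 [  0.         433.85863573 203.87356938]
 [  0.           0.           1.        ]] [[-0.89236817 -0.39648505  0.2155891   0.86002321]
 [ 0.45127615 -0.77822154  0.43671623  0.55186884]
 [-0.00537538  0.48700188  0.87338438  1.10231466]
 [ 0.          0.          0.          1.        ]]
scene organiser [267.4 232.5] 0.61 [0.757 0.018 0.   ]
scene drawer_pull [321.1 191.1] 0.85 [ 0.574 -0.01   0.046]
scene jar [312.9 171.8] 0.97 [ 0.553 -0.107  0.   ]
scene weight [338.9 192.2] 0.9 [ 0.517 -0.007  0.   ]
scene spool [249.6 168.3] 0.8 [ 0.721 -0.196  0.014]
scene spool [370.  167.5] 0.61 [ 0.397 -0.034  0.014]
scene spool [276.5 196.6] 0.6 [ 0.689 -0.069  0.014]
scene mat [292.8 115.2] 0.93 [ 0.513 -0.335  0.   ]
scene stand [404.7 302. ] 0.89 [0.521 0.36  0.   ]
scene free_pin [382.  318.5] 0.63 [0.598 0.373 0.014]
```

View pics/topc.png

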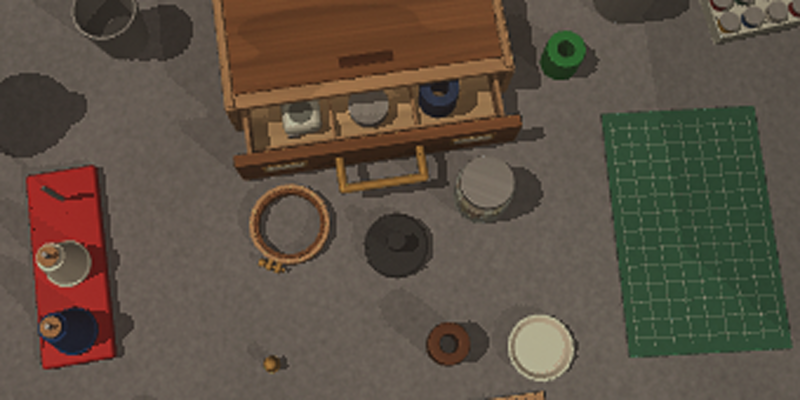

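View pics/scene1.png

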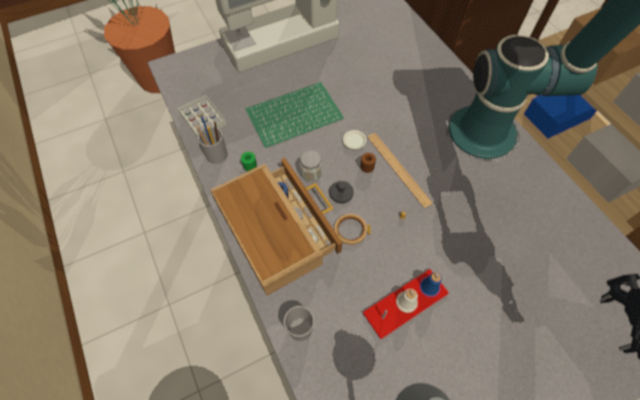

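```bash
cat > ov.py <<'E'
from h import *
def circ(p,im,x,y,z,r,c,off,s):
    t=np.linspace(0,2*np.pi,60); q=np.array([w2px(p,(x+r*np.cos(a),y+r*np.sin(a),z)) for a in t])
    cv2.polylines(im,[np.int32(((q-off+.5)*s)*8)],False,c,1,cv2.LINE_AA,3)
def crop(p,x0,y0,w,h,s): return np.ascontiguousarray(cv2.resize(p['image'][y0:y0+h,x0:x0+w,::-1],(w*s,h*s),interpolation=cv2.INTER_CUBIC))
E
python3 - <<'E'
from ov import *
P={n:shot(n) for n in('top','scene')}
for n,p in P.items():
    hsv=cv2.cvtColor(p['image'],cv2.COLOR_RGB2HSV)
    for nm,m,z in(('stand',((hsv[...,0]<6)|(hsv[...,0]>174))&(hsv[...,1]>180)&(hsv[...,2]>90),.014),('mat',(hsv[...,0]>55)&(hsv[...,0]<90)&(hsv[...,1]>70),.003)):
        cs,_=cv2.findContours(m.astype(np.uint8),cv2.RETR_EXTERNAL,cv2.CHAIN_APPROX_NONE)
        c=max(cs,key=cv2.contourArea)[:,0]
        w=np.array([px2w(p,u,z)[:2] for u in c]).astype(np.float32)
        (cx,cy),(a,b),th=cv2.minAreaRect(w); print(n,nm,np.round([cx,cy,a,b],4),round(th,1), np.round(cv2.boxPoints(((cx,cy),(a,b),th)),3).tolist())
p=P['top'];im=crop(p,255,160,133,100,6);o=np.array([255,160])
g=(0,255,0)
for z,r in((0,.032),(.056,.032),(.082,.029)): circ(p,im,.555,-.107,z,r,g,o,6)
for z,r in((0,.036),(.016,.036),(.046,.01)): circ(p,im,.509,-.001,z,r,(0,255,255),o,6)
for r in(.035,.045): circ(p,im,.545,.114,.014,r,(255,0,255),o,6)
cv2.imwrite('pics/o1.png',im)
p=P['scene'];im=crop(p,270,140,110,100,6);o=np.array([270,140])
for z,r in((0,.032),(.056,.032),(.082,.029)): circ(p,im,.555,-.107,z,r,g,o,6)
for z,r in((0,.036),(.016,.036),(.046,.01)): circ(p,im,.509,-.001,z,r,(0,255,255),o,6)
for r in(.035,.045): circ(p,im,.545,.114,.014,r,(255,0,255),o,6)
cv2.imwrite('pics/o2.png',im)
E
```

```text
top stand [0.5428 0.364  0.1679 0.0778] 5.1 [[0.4560000002384186, 0.39500001072883606], [0.46299999952316284, 0.3179999887943268], [0.6299999952316284, 0.3330000042915344], [0.6230000257492065, 0.4099999964237213]]
top mat [ 0.5032 -0.3432  0.1791  0.2791] 88.4 [[0.3610000014305115, -0.42899999022483826], [0.6399999856948853, -0.43700000643730164], [0.6449999809265137, -0.257999986410141], [0.3659999966621399, -0.25]]
scene stand [0.5228 0.3642 0.2149 0.0766] 5.3 [[0.41200000047683716, 0.3919999897480011], [0.4189999997615814, 0.3160000145435333], [0.6330000162124634, 0.335999995470047], [0.6259999871253967, 0.41200000047683716]]
scene mat [ 0.5066 -0.3393  0.1742  0.2741] 88.4 [[0.367000013589859, -0.4230000078678131], [0.640999972820282, -0.4300000071525574], [0.6460000276565552, -0.25600001215934753], [0.3720000088214874, -0.24799999594688416]]
```

View pics/o1.png

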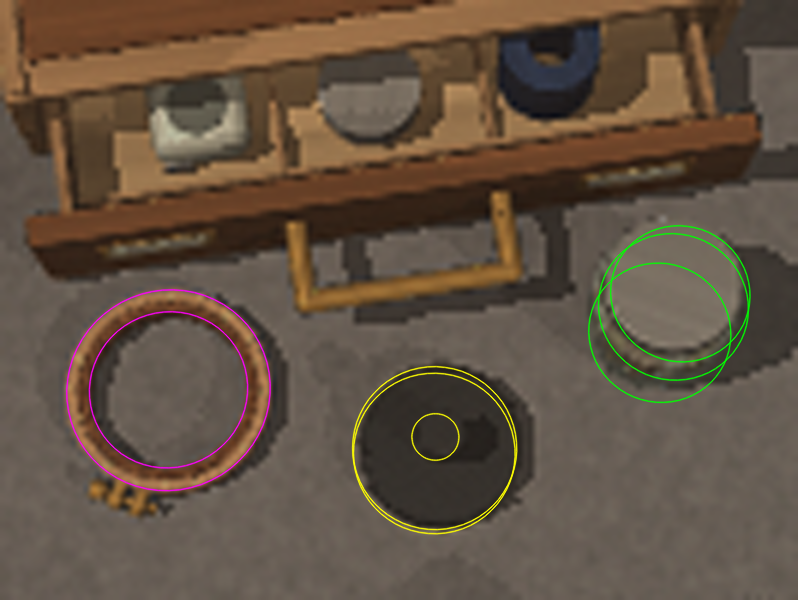

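View pics/o2.png

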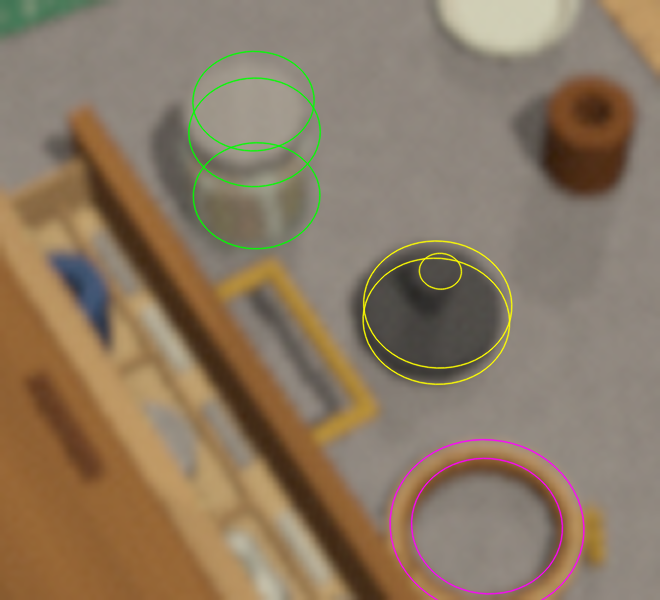

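The overlays fit within about 2 mm: jar (.556,-.106), weight (.511,-.003), hoop (.545,.114), with the organiser's yaw at about 9.7°. The blue spool is in the right-hand compartment at (346,170). First I'll plan the move that takes the weight to the mat.

```bash
cat > plan.py <<'E'
from h import *
from scipy.spatial.transform import Rotation as Ro
import sys
# args: x,y,z,theta(deg of tool y) per waypoint; prints shift of each leg
s=monitor.read_state(); R=Ro.from_rotvec(s['tcp_rot']).as_matrix()
c=[*s['tool_pos'],np.degrees(np.arctan2(R[1,1],R[0,1]))]
print('now',np.round(c,3),'q',np.round(s['q'],2),'w',round(s['width'],3),'t',round(s['time'],1),'F',np.round(s['wrist_force'],1))
for a in sys.argv[1:]:
    t=[float(v) for v in a.split(',')]; th=np.radians(c[3]); d=np.subtract(t,c)
    tx=d[0]*-np.sin(th)+d[1]*np.cos(th); ty=d[0]*np.cos(th)+d[1]*np.sin(th)
    # left-handed check: tool x = y x z with z down
    Y=np.array([np.cos(th),np.sin(th),0]);X=np.cross(Y,[0,0,-1]); tx=X[:2]@d[:2]
    print('%s -> %.3f, %.3f, %.3f, %.3f'%(a,tx,ty,-d[2],-np.radians(d[3]))); c=t
E
python3 plan.py .511,-.003,.15,60 .511,-.003,.021,60 .511,-.003,.15,60 .505,-.36,.15,60 .505,-.36,.026,60
```

```text
now [ 0.256  0.625  0.193 67.725] q [ 1.15  0.26  1.6  -0.    1.27 -0.04] w 1.0 t 1.2 F [ 0.4  0.8 -0.1]
.511,-.003,.15,60 -> -0.474, -0.484, 0.043, 0.135
.511,-.003,.021,60 -> 0.000, 0.000, 0.129, -0.000
.511,-.003,.15,60 -> 0.000, 0.000, -0.129, -0.000
.505,-.36,.15,60 -> -0.173, -0.312, -0.000, -0.000
.505,-.36,.026,60 -> 0.000, 0.000, 0.124, -0.000
```

Emit:
{"fn": "step_arm", "kwargs": {
  "series": [-0.24,-0.24,0,0,-0.24,-0.24,0,0,-0.24,-0.24,0,0,-0.24,-0.24,0,0,-0.24,-0.24,0,0,-0.24,-0.24,0,0,-0.24,-0.24,0,0],
  "gripper": 0.6
}}

```text
time: 2.12
tool_pos: [0.3877, 0.3101, 0.1937]
tcp_rot: [0.612, 3.081, 0.001]
wrist_force: [0.1, 1.2, -0.1]
width: 0.601
grip_force: 0.0
```

Emit:
{"fn": "step_arm", "kwargs": {
  "series": [-0.234,-0.244,0.043,0.135,-0.234,-0.244,0.043,0.135,-0.234,-0.244,0.043,0.135,-0.234,-0.244,0.043,0.135,-0.234,-0.244,0.043,0.135,-0.234,-0.244,0.043,0.135,-0.234,-0.244,0.043,0.135,-0.234,-0.244,0.043,0.135]
}}

```text
time: 3.12
tool_pos: [0.5111, -0.0016, 0.1504]
tcp_rot: [-0.812, -3.034, -0.001]
wrist_force: [-0.1, -0.0, -0.6]
width: 0.601
grip_force: 0.0
```

```bash
python3 plan.py .511,-.003,.021,60 .511,-.003,.15,60 .505,-.36,.15,60 .505,-.36,.026,60
```

```text
now [ 5.1100e-01 -2.0000e-03  1.5000e-01  6.0028e+01] q [-0.05 -0.02  2.    0.    1.16 -1.1 ] w 0.601 t 3.1 F [-0.1 -0.  -0.6]
.511,-.003,.021,60 -> -0.001, -0.001, 0.129, 0.000
.511,-.003,.15,60 -> 0.000, 0.000, -0.129, -0.000
.505,-.36,.15,60 -> -0.173, -0.312, -0.000, -0.000
.505,-.36,.026,60 -> 0.000, 0.000, 0.124, -0.000
```

Emit:
{"fn": "step_arm", "kwargs": {
  "series": [-0.001,-0.001,0.06,0,-0.001,-0.001,0.1,0,-0.001,-0.001,0.129,0,-0.001,-0.001,0.129,0,-0.001,-0.001,0.129,0]
}}

```text
time: 3.75
tool_pos: [0.5124, -0.0033, 0.0227]
tcp_rot: [0.811, 3.033, 0.001]
wrist_force: [0.2, 1.0, 0.3]
width: 0.601
grip_force: 0.0
```

Emit:
{"fn": "step_arm", "kwargs": {
  "series": [0,0,0,0,0,0,0,0,0,0,0,0,0,0,0,0,0,0,0,0],
  "gripper": 0.0,
  "newtons": 50
}}

```text
time: 4.38
tool_pos: [0.5113, -0.0044, 0.0214]
tcp_rot: [-0.814, -3.034, 0.0]
wrist_force: [0.0, 0.2, -0.2]
width: -0.002
grip_force: 0.0
```

Emit:
{"fn": "step_arm", "kwargs": {
  "series": [0,0,-0.04,0,0,0,-0.08,0,0,0,-0.129,0,0,0,-0.129,0]
}}

```text
time: 4.88
tool_pos: [0.5153, -0.0046, 0.1555]
tcp_rot: [0.811, 3.025, 0.003]
wrist_force: [1.0, 0.2, 0.1]
width: -0.003
grip_force: 0.0
```

```bash
python3 - <<'E'
from ov import *
p=shot('scene');im=crop(p,270,80,130,130,4)
cv2.imwrite('pics/w1.png',im)
E
python3 plan.py  .505,-.36,.15,60 .505,-.36,.026,60 .505,-.36,.15,60
```

```text
now [ 5.1300e-01 -4.0000e-03  1.5300e-01  5.9984e+01] q [-0.06 -0.02  1.99  0.    1.16 -1.1 ] w 0.0 t 4.9 F [-0.7 -0.6  0.4]
.505,-.36,.15,60 -> -0.171, -0.312, 0.003, -0.000
.505,-.36,.026,60 -> 0.000, 0.000, 0.124, -0.000
.505,-.36,.15,60 -> 0.000, 0.000, -0.124, -0.000
```

View pics/w1.png

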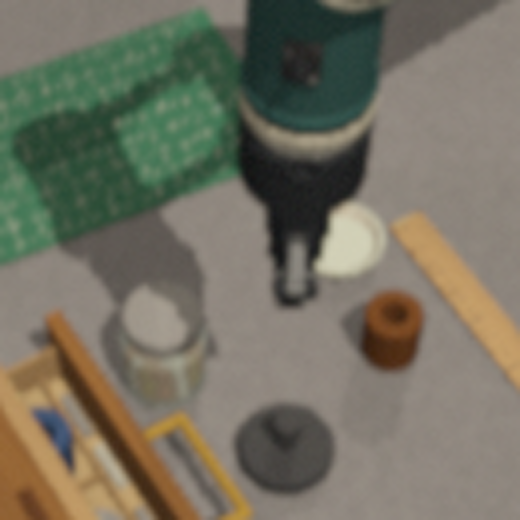

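The fingers closed on nothing, and the weight is still at scene pixel (341,191). I'll check where the fingertip should appear in the image.

```bash
python3 - <<'E'
from ov import *
s=monitor.read_state();t=s['tool_pos'];print(t)
for n in('scene','top'):
    p=shot(n,n+'2.png');print(n,w2px(p,t),w2px(p,(.511,-.003,.046)),w2px(p,(.511,-.003,0)))
    if n=='top': im1=crop(p,270,170,110,90,4)
    else: im2=crop(p,300,130,90,90,4)
cv2.imwrite('pics/w2.png',np.hstack([im1,im2]))
E
```

```text
[ 0.51334446 -0.00445117  0.15288169]
scene [342.5185439  163.01232484] [341.87734881 184.36389167] [341.22850292 192.56749186]
top [328.83289302 223.0660823 ] [327.7045968  231.40947572] [327.48817622 234.09598522]
```

View pics/w2.png

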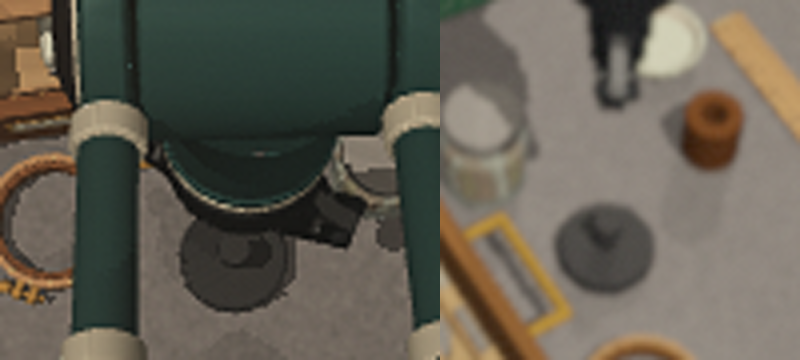

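```bash
python3 - <<'E'
from ov import *
t=np.array([.256,.625,.193])
ims=[]
for n,f,x0,y0 in(('top','top1.png',0,320),('scene','scene1.png',550,260)):
    p=shot(n);q={'image':cv2.imread('pics/'+f)[:,:,::-1]};im=crop(q,x0,y0,90,80,4)
    for off,c in(((0,0,0),(0,255,0)),((.0162,.0394,.013),(0,255,255)),((-.0162,-.0394,.013),(0,255,255)),((0,0,.054),(255,0,255))):
        u=w2px(p,t+off);print(n,off,u);cv2.circle(im,tuple(int(v) for v in (u-[x0,y0]+.5)*4),3,c,-1)
    ims.append(im)
cv2.imwrite('pics/w3.png',np.hstack(ims))
E
```

```text
top (0, 0, 0) [ 28.14673239 371.33377201]
top (0.0162, 0.0394, 0.013) [  4.0455527  365.61613146]
top (-0.0162, -0.0394, 0.013) [ 42.70341613 379.66456987]
top (0, 0, 0.054) [  6.88902729 376.93195898]
scene (0, 0, 0) [598.98201765 330.39713846]
scene (0.0162, 0.0394, 0.013) [611.0706208 350.6181095]
scene (-0.0162, -0.0394, 0.013) [594.4430331  308.19866753]
scene (0, 0, 0.054) [614.4805815  323.95865852]
```

View pics/w3.png

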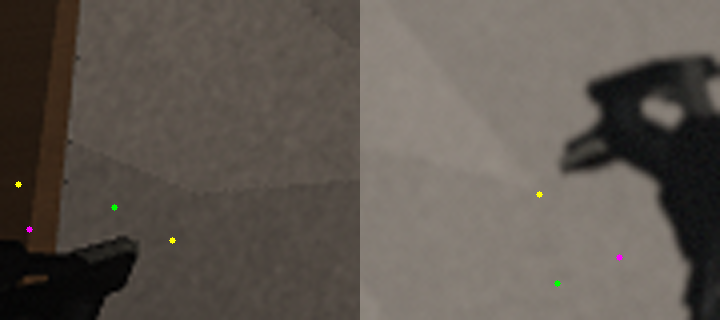

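The fingertips look about 20–35 mm higher than the stated TCP. I'll probe a free patch of table with the fingers shut to measure the offset.

```bash
python3 plan.py .475,-.09,.15,60 .475,-.09,.02,60
```

```text
now [ 5.1000e-01 -4.0000e-03  1.4900e-01  5.9986e+01] q [-0.06 -0.01  2.   -0.    1.16 -1.1 ] w 0.003 t 5.1 F [-0.7 -0.2 -0.3]
.475,-.09,.15,60 -> -0.013, -0.092, -0.001, -0.000
.475,-.09,.02,60 -> 0.000, 0.000, 0.130, -0.000
```

Emit:
{"fn": "step_arm", "kwargs": {
  "series": [-0.013,-0.092,0,0,-0.013,-0.092,0,0,-0.013,-0.092,0.06,0,-0.013,-0.092,0.12,0,-0.013,-0.092,0.13,0,-0.013,-0.092,0.135,0,-0.013,-0.092,0.14,0,-0.013,-0.092,0.14,0]
}}

```text
time: 6.12
tool_pos: [0.4782, -0.0907, 0.0119]
tcp_rot: [0.812, 3.032, 0.0]
wrist_force: [0.2, 0.3, 0.1]
width: -0.0
grip_force: 0.0
```

```bash
python3 - <<'E'
from ov import *
s=monitor.read_state();t=s['tool_pos'];print(t,s['wrist_force'])
p=shot('scene');print(w2px(p,t)); im=crop(p,300,110,100,100,5)
u=w2px(p,t);cv2.circle(im,tuple(int(v) for v in (u-[300,110]+.5)*5),3,(0,255,0),-1)
q=shot('top');im2=crop(q,300,190,100,100,3);u=w2px(q,t);cv2.circle(im2,tuple(int(v) for v in (u-[300,190]+.5)*3),3,(0,255,0),-1)
im2=cv2.copyMakeBorder(im2,0,200,0,0,cv2.BORDER_CONSTANT)
cv2.imwrite('pics/w4.png',np.hstack([im,im2]))
E
```

```text
[ 0.4782002  -0.09071002  0.01191656] [0.20135664 0.32957886 0.10711731]
[337.20240212 164.14847157]
```

View pics/w4.png

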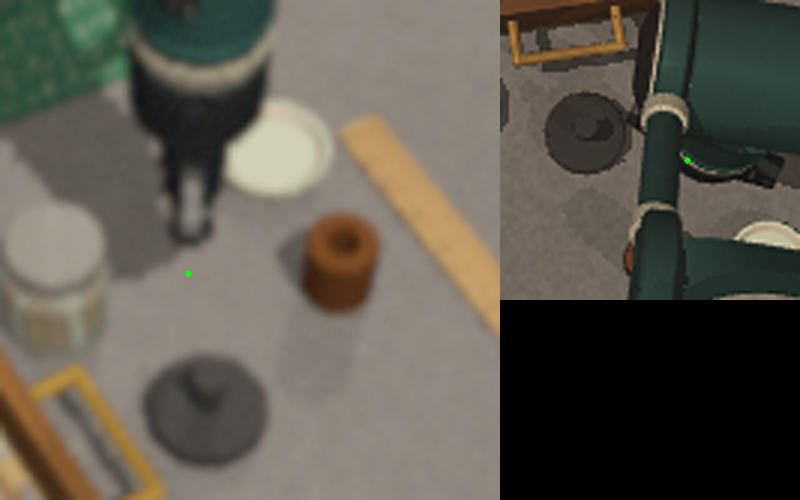

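Emit:
{"fn": "step_arm", "kwargs": {
  "series": [0,0,0.004,0,0,0,0.008,0,0,0,0.011,0,0,0,0.013,0,0,0,0.015,0,0,0,0.017,0]
}}

```text
time: 6.98
tool_pos: [0.4766, -0.0905, -0.0068]
tcp_rot: [-0.813, -3.034, 0.0]
wrist_force: [-0.5, -0.5, -0.3]
width: 0.003
grip_force: 0.0
```

Already at z = -7 mm without contact, so the tips really are higher than reported. I'll keep going down.

Emit:
{"fn": "step_arm", "kwargs": {
  "series": [0,0,0.003,0,0,0,0.006,0,0,0,0.008,0,0,0,0.01,0,0,0,0.012,0,0,0,0.012,0]
}}

```text
time: 7.72
tool_pos: [0.4765, -0.0904, -0.0188]
tcp_rot: [-0.813, -3.034, -0.0]
wrist_force: [0.1, 1.2, 0.3]
width: -0.002
grip_force: 0.0
```

```bash
python3 - <<'E'
from ov import *
s=monitor.read_state();t=s['tool_pos'];print(t,s['wrist_force'])
p=shot('scene');print(w2px(p,t)); im=crop(p,300,110,100,100,5)
u=w2px(p,t);cv2.circle(im,tuple(int(v) for v in (u-[300,110]+.5)*5),3,(0,255,0),-1)
cv2.imwrite('pics/w5.png',im)
E
```

```text
[ 0.47647708 -0.09043803 -0.01880315] [0.09348766 1.18212926 0.31566438]
[337.41569313 169.63288092]
```

View pics/w5.png

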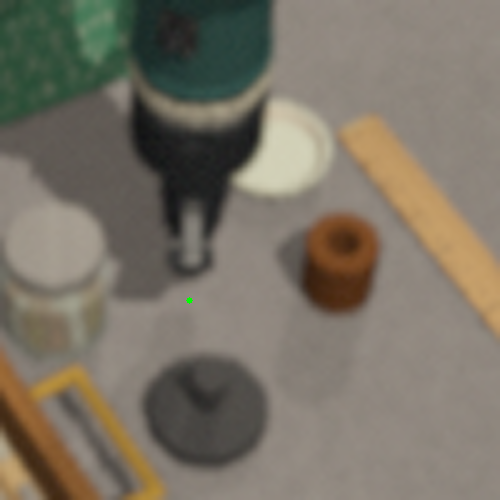

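Emit:
{"fn": "step_arm", "kwargs": {
  "series": [0,0,0.003,0,0,0,0.005,0,0,0,0.007,0,0,0,0.008,0,0,0,0.008,0]
}}

```text
time: 8.4
tool_pos: [0.4765, -0.0905, -0.0267]
tcp_rot: [-0.813, -3.034, 0.0]
wrist_force: [0.1, -0.3, 0.1]
width: 0.0
grip_force: 0.0
```

Emit:
{"fn": "step_arm", "kwargs": {
  "series": [0,0,0.001,0,0,0,0.002,0,0,0,0.003,0,0,0,0.003,0]
}}

```text
time: 8.9
tool_pos: [0.4765, -0.0905, -0.0297]
tcp_rot: [-0.813, -3.034, -0.0]
wrist_force: [-0.1, 0.3, -0.8]
width: -0.003
grip_force: 0.0
```

Emit:
{"fn": "step_arm", "kwargs": {
  "series": [0,0,0.001,0,0,0,0.002,0,0,0,0.003,0,0,0,0.003,0]
}}

```text
time: 9.4
tool_pos: [0.4765, -0.0904, -0.0327]
tcp_rot: [-0.813, -3.034, 0.0]
wrist_force: [0.4, -0.1, 0.3]
width: 0.002
grip_force: 0.0
```

Emit:
{"fn": "step_arm", "kwargs": {
  "series": [0,0,0.001,0,0,0,0.002,0,0,0,0.002,0]
}}

```text
time: 9.78
tool_pos: [0.4765, -0.0904, -0.0347]
tcp_rot: [-0.813, -3.034, -0.0]
wrist_force: [0.4, -0.1, 0.8]
width: -0.001
grip_force: 0.0
```

Emit:
{"fn": "step_arm", "kwargs": {
  "series": [0,0,0.001,0,0,0,0.002,0,0,0,0.002,0]
}}

```text
time: 10.15
tool_pos: [0.4766, -0.0904, -0.0367]
tcp_rot: [-0.813, -3.034, -0.0]
wrist_force: [1.2, -0.7, 0.7]
width: -0.0
grip_force: 0.0
```

Emit:
{"fn": "step_arm", "kwargs": {
  "series": [0,0,0.001,0,0,0,0.002,0,0,0,0.002,0]
}}

```text
time: 10.52
tool_pos: [0.4767, -0.0905, -0.0379]
tcp_rot: [-0.813, -3.034, 0.0]
wrist_force: [-2.6, 0.6, 6.7]
width: 0.0
grip_force: 3.6
```

Emit:
{"fn": "step_arm", "kwargs": {
  "series": [0,0,0.001,0,0,0,0.002,0,0,0,0.002,0]
}}

```text
time: 10.9
tool_pos: [0.4767, -0.0905, -0.038]
tcp_rot: [-0.813, -3.033, 0.0]
wrist_force: [-9.1, 2.3, 25.4]
width: -0.004
grip_force: 12.5
```

```bash
python3 - <<'E'
from ov import *
s=monitor.read_state();t=s['tool_pos'];print(t,s['wrist_force'],s['q'])
p=shot('scene');im=crop(p,310,130,60,60,10)
for z,c in((t[2],(0,255,0)),(0,(0,0,255))):
    u=w2px(p,(t[0],t[1],z));cv2.circle(im,tuple(int(v) for v in (u-[310,130]+.5)*10),3,c,-1)
cv2.imwrite('pics/w6.png',im)
E
```

```text
[ 0.47674585 -0.09049113 -0.03795527] [-9.07478679  2.26666137 25.36966918] [-2.38840990e-01  1.81144835e-01  2.19126874e+00 -1.31823981e-04
  7.70297790e-01 -1.28591282e+00]
```

View pics/w6.png

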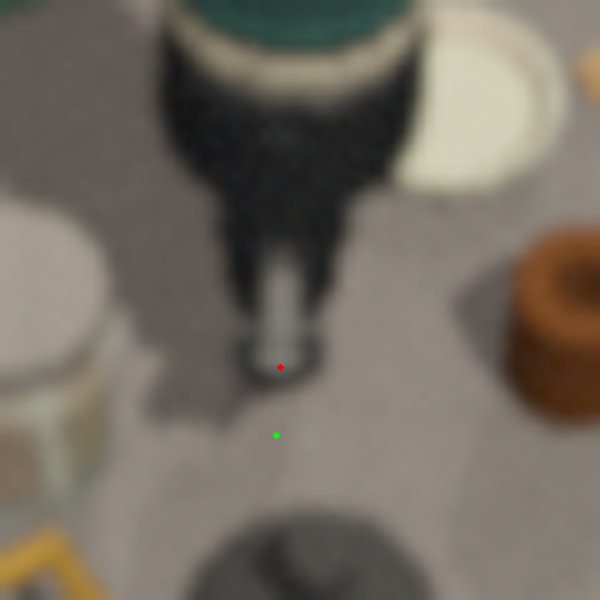

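The image shows the tips resting on the table (red dot) and the force agrees: contact came at reported z = -0.038. So the true tip height is reported z + 38 mm, and the plan helper will use true tip heights from now on.

```bash
sed -i 's/^print(.now/c[2]+=.038\nprint("now/; s/^print("now.,/print("now",/' plan.py; python3 plan.py .477,-.09,.13,60 .511,-.003,.13,60 .511,-.003,.02,60 .511,-.003,.15,60 .505,-.36,.15,60 .505,-.36,.026,60
```

```text
File "plan.py", line 8
    print("now',np.round(c,3),'q',np.round(s['q'],2),'w',round(s['width'],3),'t',round(s['time'],1),'F',np.round(s['wrist_force'],1))
          ^
SyntaxError: unterminated string literal (detected at line 8)
```

Emit:
{"fn": "step_arm", "kwargs": {
  "series": [0,0,-0.02,0,0,0,-0.07,0,0,0,-0.132,0,0,0,-0.132,0],
  "gripper": 0.6
}}

```text
time: 11.45
tool_pos: [0.4819, -0.0917, 0.0975]
tcp_rot: [0.81, 3.022, 0.0]
wrist_force: [0.9, 0.3, -0.2]
width: 0.603
grip_force: 0.0
```

```bash
sed -i "s/\"now'/'now'/" plan.py; python3 plan.py .511,-.003,.13,60 .511,-.003,.02,60 .511,-.003,.15,60 .505,-.36,.15,60 .505,-.36,.026,60
```

```text
now [ 0.482 -0.092  0.136 59.991] q [-0.24 -0.01  2.1   0.    1.04 -1.29] w 0.603 t 11.4 F [ 0.9  0.3 -0.2]
.511,-.003,.13,60 -> 0.019, 0.091, 0.006, -0.000
.511,-.003,.02,60 -> 0.000, 0.000, 0.110, -0.000
.511,-.003,.15,60 -> 0.000, 0.000, -0.130, -0.000
.505,-.36,.15,60 -> -0.173, -0.312, -0.000, -0.000
.505,-.36,.026,60 -> 0.000, 0.000, 0.124, -0.000
```

Emit:
{"fn": "step_arm", "kwargs": {
  "series": [0.014,0.093,0,0,0.014,0.093,0,0,0.014,0.093,0.04,0,0.014,0.093,0.08,0,0.014,0.093,0.109,0,0.014,0.093,0.109,0,0.014,0.093,0.109,0]
}}

```text
time: 12.32
tool_pos: [0.5114, -0.003, -0.0172]
tcp_rot: [0.813, 3.034, 0.0]
wrist_force: [0.4, 0.3, -0.2]
width: 0.601
grip_force: 0.0
```

Emit:
{"fn": "step_arm", "kwargs": {
  "series": [0,0,0,0,0,0,0,0,0,0,0,0,0,0,0,0,0,0,0,0],
  "gripper": 0.0,
  "newtons": 50
}}

```text
time: 12.95
tool_pos: [0.5124, -0.0032, -0.0159]
tcp_rot: [0.813, 3.032, 0.0]
wrist_force: [-1.6, 0.1, 5.7]
width: 0.215
grip_force: 48.9
```

Emit:
{"fn": "step_arm", "kwargs": {
  "series": [0,0,-0.03,0,0,0,-0.08,0,0,0,-0.13,0,0,0,-0.13,0]
}}

```text
time: 13.45
tool_pos: [0.5149, -0.0031, 0.117]
tcp_rot: [0.811, 3.025, 0.003]
wrist_force: [0.9, 0.0, -5.1]
width: 0.215
grip_force: 50.1
```

Emit:
{"fn": "step_arm", "kwargs": {
  "series": [-0.025,-0.045,0,0,-0.052,-0.094,0,0,-0.078,-0.14,0,0,-0.105,-0.19,0,0,-0.132,-0.238,0,0,-0.158,-0.286,0,0,-0.173,-0.312,0,0,-0.173,-0.312,0,0]
}}

```text
time: 14.45
tool_pos: [0.5028, -0.361, 0.1092]
tcp_rot: [-0.817, -3.029, -0.002]
wrist_force: [-0.9, 0.9, -4.8]
width: 0.21
grip_force: 50.4
```

Emit:
{"fn": "step_arm", "kwargs": {
  "series": [0,0,0.05,0,0,0,0.09,0,0,0,0.11,0,0,0,0.12,0,0,0,0.124,0,0,0,0.125,0,0,0,0.125,0]
}}

```text
time: 15.32
tool_pos: [0.5058, -0.3604, -0.0112]
tcp_rot: [0.813, 3.032, -0.001]
wrist_force: [-0.5, 0.2, -5.9]
width: 0.216
grip_force: 50.4
```

Emit:
{"fn": "step_arm", "kwargs": {
  "series": [0,0,0.001,0,0,0,0.002,0,0,0,0.002,0]
}}

```text
time: 15.7
tool_pos: [0.5054, -0.3602, -0.0129]
tcp_rot: [0.813, 3.033, -0.001]
wrist_force: [-2.0, 3.0, 7.0]
width: 0.21
grip_force: 51.4
```

Emit:
{"fn": "step_arm", "kwargs": {
  "series": [0,0,0,0,0,0,0,0,0,0,0,0],
  "gripper": 0.6
}}

```text
time: 16.08
tool_pos: [0.505, -0.3598, -0.0146]
tcp_rot: [0.813, 3.034, -0.0]
wrist_force: [-0.1, 0.1, 0.6]
width: 0.6
grip_force: 0.0
```

Emit:
{"fn": "step_arm", "kwargs": {
  "series": [0,0,-0.05,0,0,0,-0.11,0,0,0,-0.14,0,0,0,-0.14,0]
}}

```text
time: 16.58
tool_pos: [0.5072, -0.3615, 0.1294]
tcp_rot: [0.812, 3.028, -0.005]
wrist_force: [0.5, 0.4, -0.9]
width: 0.601
grip_force: 0.0
```

```bash
python3 plan.py .556,-.106,.15,60 .556,-.106,.05,60 .556,-.106,.15,60 .605,-.34,.15,60 .605,-.34,.053,60 .605,-.34,.15,60
```

```text
now [ 0.507 -0.361  0.167 59.988] q [-0.66  0.21  1.79  0.    1.13 -1.71] w 0.601 t 16.6 F [ 0.5  0.4 -0.9]
.556,-.106,.15,60 -> 0.086, 0.246, 0.017, -0.000
.556,-.106,.05,60 -> 0.000, 0.000, 0.100, -0.000
.556,-.106,.15,60 -> 0.000, 0.000, -0.100, -0.000
.605,-.34,.15,60 -> -0.159, -0.178, -0.000, -0.000
.605,-.34,.053,60 -> 0.000, 0.000, 0.097, -0.000
.605,-.34,.15,60 -> 0.000, 0.000, -0.097, -0.000
```

Emit:
{"fn": "step_arm", "kwargs": {
  "series": [0.083,0.2455,0,0,0.083,0.2455,0,0,0.083,0.2455,0,0,0.083,0.2455,0,0,0.083,0.2455,0,0,0.083,0.2455,0,0,0.083,0.2455,0.013,0],
  "gripper": 1.0
}}

```text
time: 17.45
tool_pos: [0.5563, -0.107, 0.1124]
tcp_rot: [0.815, 3.032, -0.001]
wrist_force: [0.4, -0.5, 0.7]
width: 1.001
grip_force: 0.0
```

Emit:
{"fn": "step_arm", "kwargs": {
  "series": [0,0,0.03,0,0,0,0.06,0,0,0,0.085,0,0,0,0.105,0,0,0,0.105,0]
}}

```text
time: 18.08
tool_pos: [0.5526, -0.1066, 0.0043]
tcp_rot: [-0.815, -3.028, 0.001]
wrist_force: [-0.2, -0.0, -0.4]
width: 0.999
grip_force: 0.0
```

Emit:
{"fn": "step_arm", "kwargs": {
  "series": [0,0,0,0,0,0,0,0,0,0,0,0,0,0,0,0,0,0,0,0],
  "gripper": 0.5,
  "newtons": 30
}}

```text
time: 18.7
tool_pos: [0.5568, -0.1063, 0.0089]
tcp_rot: [0.812, 3.032, -0.001]
wrist_force: [-2.7, -0.8, 6.7]
width: 0.718
grip_force: 33.0
```

Emit:
{"fn": "step_arm", "kwargs": {
  "series": [0,0,-0.015,0,0,0,-0.04,0,0,0,-0.07,0,0,0,-0.09,0,0,0,-0.1,0,0,0,-0.1,0]
}}

```text
time: 19.45
tool_pos: [0.5561, -0.1055, 0.1081]
tcp_rot: [0.813, 3.033, 0.0]
wrist_force: [0.1, -0.3, -2.9]
width: 0.72
grip_force: 33.4
```

Emit:
{"fn": "step_arm", "kwargs": {
  "series": [-0.015,-0.017,0,0,-0.04,-0.045,0,0,-0.07,-0.08,0,0,-0.1,-0.112,0,0,-0.125,-0.14,0,0,-0.145,-0.163,0,0,-0.159,-0.178,0,0,-0.159,-0.178,0,0]
}}

```text
time: 20.45
tool_pos: [0.6039, -0.3408, 0.1062]
tcp_rot: [-0.816, -3.032, -0.0]
wrist_force: [0.0, 0.5, -2.1]
width: 0.721
grip_force: 33.5
```

Emit:
{"fn": "step_arm", "kwargs": {
  "series": [0,0,0.03,0,0,0,0.055,0,0,0,0.075,0,0,0,0.085,0,0,0,0.092,0,0,0,0.095,0,0,0,0.096,0,0,0,0.096,0]
}}

```text
time: 21.45
tool_pos: [0.6049, -0.3395, 0.0122]
tcp_rot: [0.813, 3.033, -0.001]
wrist_force: [0.2, 0.0, -2.2]
width: 0.722
grip_force: 33.5
```

Emit:
{"fn": "step_arm", "kwargs": {
  "series": [0,0,0.001,0,0,0,0.002,0,0,0,0.002,0]
}}

```text
time: 21.82
tool_pos: [0.605, -0.3397, 0.012]
tcp_rot: [0.813, 3.033, -0.001]
wrist_force: [-3.3, 1.6, 8.0]
width: 0.726
grip_force: 34.6
```

Emit:
{"fn": "step_arm", "kwargs": {
  "series": [0,0,0,0,0,0,0,0,0,0,0,0,0,0,0,0],
  "gripper": 1.0
}}

```text
time: 22.32
tool_pos: [0.6043, -0.3391, 0.0091]
tcp_rot: [-0.813, -3.034, -0.0]
wrist_force: [0.5, -0.8, 0.2]
width: 0.998
grip_force: 0.0
```

Emit:
{"fn": "step_arm", "kwargs": {
  "series": [0,0,-0.03,0,0,0,-0.07,0,0,0,-0.11,0,0,0,-0.11,0,0,0,-0.11,0]
}}

```text
time: 22.95
tool_pos: [0.6041, -0.339, 0.119]
tcp_rot: [-0.813, -3.034, -0.0]
wrist_force: [0.6, 0.6, -0.6]
width: 1.002
grip_force: 0.0
```

```bash
python3 plan.py .525,.0794,.15,60 .525,.0794,.002,60 .525,.0794,.15,60 .40,-.365,.15,60 ; python3 - <<'E'
from h import *
p=shot('scene')
for l in('jar','weight','hoop'):
    for a in viewer.spot_point(p,l)[:1]: print(l,round(a['score'],2),np.round(px2w(p,a['point'],0 if l=='hoop' else .003),3))
E
```

```text
now [ 0.604 -0.339  0.157 59.99 ] q [-0.55  0.35  1.64  0.    1.16 -1.59] w 1.002 t 22.9 F [ 0.6  0.6 -0.6]
.525,.0794,.15,60 -> 0.278, 0.323, 0.007, -0.000
.525,.0794,.002,60 -> 0.000, 0.000, 0.148, -0.000
.525,.0794,.15,60 -> 0.000, 0.000, -0.148, -0.000
.40,-.365,.15,60 -> -0.114, -0.447, -0.000, -0.000
jar 0.7 [ 0.613 -0.338  0.003]
weight 0.74 [ 0.519 -0.366  0.003]
hoop 0.8 [0.553 0.122 0.   ]
```

Emit:
{"fn": "step_arm", "kwargs": {
  "series": [0.278,0.323,0.007,0,0.278,0.323,0.007,0,0.278,0.323,0.007,0,0.278,0.323,0.007,0,0.278,0.323,0.007,0,0.278,0.323,0.007,0,0.278,0.323,0.007,0,0.278,0.323,0.007,0],
  "gripper": 0.4
}}

```text
time: 24.15
tool_pos: [0.5235, 0.0826, 0.1113]
tcp_rot: [-0.805, -3.034, 0.0]
wrist_force: [0.6, -0.5, -0.3]
width: 0.4
grip_force: 0.0
```

Emit:
{"fn": "step_arm", "kwargs": {
  "series": [0,0,0.05,0,0,0,0.1,0,0,0,0.135,0,0,0,0.14,0,0,0,0.146,0,0,0,0.146,0]
}}

```text
time: 24.9
tool_pos: [0.5265, 0.0793, -0.0325]
tcp_rot: [0.813, 3.032, 0.001]
wrist_force: [0.1, 0.0, -0.6]
width: 0.405
grip_force: 0.0
```

Emit:
{"fn": "step_arm", "kwargs": {
  "series": [0,0,0,0,0,0,0,0,0,0,0,0,0,0,0,0],
  "gripper": 0.0,
  "newtons": 30
}}

```text
time: 25.4
tool_pos: [0.5265, 0.0796, -0.0321]
tcp_rot: [0.812, 3.032, 0.001]
wrist_force: [-1.1, -1.0, 5.9]
width: 0.115
grip_force: 28.2
```

```bash
python3 plan.py .525,.0794,.12,60 .38,-.37,.12,60 .38,-.37,.01,60 
```

```text
now [5.2700e-01 8.0000e-02 6.0000e-03 6.0002e+01] q [ 0.1   0.25  2.09 -0.    0.8  -0.94] w 0.115 t 25.4 F [-1.1 -1.   5.9]
.525,.0794,.12,60 -> 0.001, -0.001, -0.114, 0.000
.38,-.37,.12,60 -> -0.099, -0.462, -0.000, -0.000
.38,-.37,.01,60 -> 0.000, 0.000, 0.110, -0.000
```

Emit:
{"fn": "step_arm", "kwargs": {
  "series": [0,0,-0.03,0,0,0,-0.08,0,0,0,-0.13,0,0,0,-0.14,0]
}}

```text
time: 25.9
tool_pos: [0.5285, 0.08, 0.1111]
tcp_rot: [0.811, 3.027, 0.005]
wrist_force: [0.7, 0.6, -0.3]
width: 0.111
grip_force: 28.1
```

Emit:
{"fn": "step_arm", "kwargs": {
  "series": [-0.05,-0.23,0,0,-0.05,-0.23,0,0,-0.05,-0.23,0,0,-0.05,-0.23,0,0,-0.099,-0.461,0,0,-0.099,-0.461,0,0,-0.099,-0.461,0,0,-0.099,-0.461,0,0]
}}

```text
time: 26.9
tool_pos: [0.3786, -0.3708, 0.1053]
tcp_rot: [-0.815, -3.033, -0.001]
wrist_force: [0.1, -0.3, 0.3]
width: 0.113
grip_force: 28.1
```

```bash
python3 plan.py .38,-.37,.009,60 
```

```text
now [ 0.379 -0.371  0.143 59.917] q [-0.82  0.06  2.   -0.    1.07 -1.87] w 0.113 t 26.9 F [ 0.1 -0.3  0.3]
.38,-.37,.009,60 -> -0.001, 0.001, 0.134, -0.001
```

Emit:
{"fn": "step_arm", "kwargs": {
  "series": [0,0,0.05,0,0,0,0.1,0,0,0,0.125,0,0,0,0.132,0,0,0,0.135,0,0,0,0.136,0]
}}

```text
time: 27.65
tool_pos: [0.3812, -0.37, -0.0285]
tcp_rot: [0.813, 3.033, -0.002]
wrist_force: [0.0, 0.3, 0.0]
width: 0.111
grip_force: 28.1
```

Emit:
{"fn": "step_arm", "kwargs": {
  "series": [0,0,0,0,0,0,0,0,0,0,0,0],
  "gripper": 0.4
}}

```text
time: 28.02
tool_pos: [0.3807, -0.3695, -0.029]
tcp_rot: [0.813, 3.034, -0.001]
wrist_force: [-0.2, -0.1, 0.7]
width: 0.399
grip_force: 0.0
```

Emit:
{"fn": "step_arm", "kwargs": {
  "series": [0,0,-0.06,0,0,0,-0.12,0,0,0,-0.12,0,0,0,-0.12,0,0,0,-0.12,0]
}}

```text
time: 28.65
tool_pos: [0.3791, -0.3679, 0.0885]
tcp_rot: [-0.813, -3.032, -0.003]
wrist_force: [-0.5, 0.4, -0.5]
width: 0.399
grip_force: 0.0
```

```bash
python3 - <<'E'
from ov import *
P={n:shot(n,n+'3.png') for n in('top','scene')}
for n,p in P.items():
  for l,z in dict(jar=.003,weight=.003,hoop=.003,drawer_pull=.046,organiser=0,spool=.014).items():
    for a in viewer.spot_point(p,l)[:3]: print(n,l,np.round(a['point']),round(a['score'],2),np.round(px2w(p,a['point'],z),3))
# pull ends from first top view
p=P['top']
for u in((305.8,210),(341.3,205)): print(px2w(p,u,.046))
im=crop(p,260,150,133,100,6);o=np.array([260,150])
for k in(0,.01):
  c,s_=np.cos(np.radians(9.7)),np.sin(np.radians(9.7))
def pt(xo,yo,z): 
    # origin back from pull (.574,-.009)
    O=np.array([.574,-.009])+.181*np.array([c,s_]); return w2px(p,(O[0]+c*xo-s_*yo,O[1]+s_*xo+c*yo,z))
def line(a,b,col): cv2.line(im,*[tuple(int(v) for v in (pt(*q)-o+.5)*6) for q in(a,b)],col,1,cv2.LINE_AA)
line((-.181,-.045,.046),(-.181,.045,.046),(0,255,0))
line((-.146,-.158,.072),(-.146,.158,.072),(255,0,255)); line((-.132,-.158,.072),(-.132,.158,.072),(255,0,255))
line((-.085,-.16,.082),(-.085,.16,.082),(0,255,255))
circ(p,im,.682,-.062,.062,.0225,(255,255,0),o,6)
cv2.imwrite('pics/d1.png',im)
E
python3 plan.py
```

```text
top jar [448. 190.] 0.91 [ 0.603 -0.341  0.003]
top jar [453. 223.] 0.69 [ 0.512 -0.342  0.003]
top weight [460. 229.] 0.65 [ 0.495 -0.358  0.003]
top hoop [456. 266.] 0.63 [ 0.399 -0.33   0.003]
top drawer_pull [324. 209.] 0.74 [0.571 0.001 0.046]
top organiser [313. 149.] 0.97 [0.755 0.017 0.   ]
top spool [396. 155.] 0.84 [ 0.713 -0.212  0.014]
top spool [349. 274.] 0.79 [ 0.401 -0.049  0.014]
top spool [345. 172.] 0.5 [ 0.676 -0.065  0.014]
scene jar [266. 123.] 0.72 [ 0.604 -0.342  0.003]
scene weight [288. 108.] 0.63 [ 0.514 -0.366  0.003]
scene hoop [321. 105.] 0.82 [ 0.413 -0.329  0.003]
scene drawer_pull [318. 194.] 0.95 [ 0.585 -0.006  0.046]
scene organiser [265. 232.] 0.82 [0.762 0.013 0.   ]
scene spool [249. 167.] 0.76 [ 0.722 -0.202  0.014]
scene spool [324. 104.] 0.67 [ 0.404 -0.321  0.014]
scene spool [368. 169.] 0.6 [ 0.406 -0.032  0.014]
[0.5715412  0.04871248 0.046     ]
[ 0.57705209 -0.04424781  0.046     ]
now [ 0.38  -0.369  0.128 59.988] q [-0.82  0.08  2.02 -0.    1.04 -1.86] w 0.397 t 29.4 F [-0.3 -0.  -0.7]
```

View pics/d1.png

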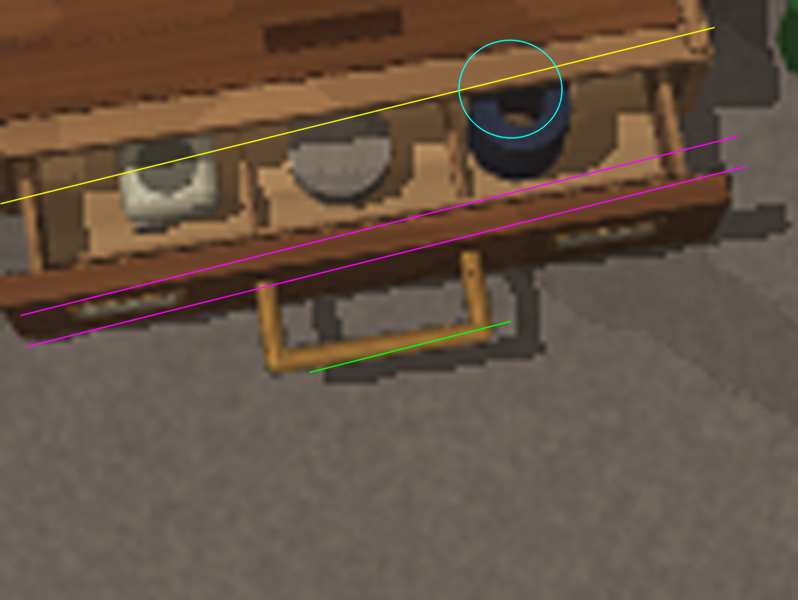

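The bar's ends measure (.5715,.049) and (.577,-.044): length 93 mm, midpoint (.574,.002), so the yaw is about 3.7°, not 9.7°. All three objects are on the mat. The blue spool shows at crop (515,125). Next I'll grip the bar.

Emit:
{"fn": "step_arm", "kwargs": {
  "series": [0.018,0.418,0,0.15,0.018,0.418,0,0.3,0.018,0.418,0,0.45,0.018,0.418,0,0.6,0.018,0.418,0,0.75,0.018,0.418,0,0.9,0.018,0.418,0,0.983,0.018,0.418,0,0.983],
  "gripper": 0.3
}}

```text
time: 30.35
tool_pos: [0.5752, 0.0046, 0.0906]
tcp_rot: [2.144, 2.295, 0.002]
wrist_force: [-0.2, -0.4, 0.6]
width: 0.302
grip_force: 0.0
```

Emit:
{"fn": "step_arm", "kwargs": {
  "series": [0,0,0,0,0,0,0,0]
}}

```text
time: 30.6
tool_pos: [0.5732, 0.0007, 0.0902]
tcp_rot: [-2.15, -2.29, 0.001]
wrist_force: [-0.4, 0.0, 0.0]
width: 0.304
grip_force: 0.0
```

```bash
python3 plan.py .574,.002,.028,3.7 .506,-.0024,.028,3.7
```

```text
now [5.730e-01 1.000e-03 1.280e-01 3.611e+00] q [-0.04  0.16  1.93 -0.    1.05 -0.1 ] w 0.304 t 30.6 F [-0.4  0.   0. ]
.574,.002,.028,3.7 -> 0.001, 0.001, 0.100, -0.002
.506,-.0024,.028,3.7 -> -0.000, -0.068, -0.000, -0.000
```

Emit:
{"fn": "step_arm", "kwargs": {
  "series": [0.001,0.001,0.04,0,0.001,0.001,0.07,0,0.001,0.001,0.085,0,0.001,0.001,0.1,0,0.001,0.001,0.1,0]
}}

```text
time: 31.22
tool_pos: [0.5766, 0.0023, -0.0085]
tcp_rot: [2.148, 2.289, 0.003]
wrist_force: [-0.2, -1.1, 0.3]
width: 0.299
grip_force: 0.0
```

Emit:
{"fn": "step_arm", "kwargs": {
  "series": [0,0,0,0,0,0,0,0,0,0,0,0,0,0,0,0],
  "gripper": 0.0,
  "newtons": 40
}}

```text
time: 31.72
tool_pos: [0.5758, 0.0025, -0.0088]
tcp_rot: [2.148, 2.29, 0.002]
wrist_force: [1.7, -1.1, 4.3]
width: 0.1
grip_force: 39.2
```

Emit:
{"fn": "step_arm", "kwargs": {
  "series": [0,-0.01,0,0,0,-0.022,0,0,0,-0.034,0,0,0,-0.046,0,0,0,-0.056,0,0,0,-0.063,0,0,0,-0.063,0,0]
}}

```text
time: 32.6
tool_pos: [0.5111, -0.0018, -0.0088]
tcp_rot: [2.148, 2.291, -0.001]
wrist_force: [-1.6, -4.0, 8.8]
width: 0.1
grip_force: 40.6
```

Emit:
{"fn": "step_arm", "kwargs": {
  "series": [0,0,0,0,0,0,0,0,0,0,0,0],
  "gripper": 0.3
}}

```text
time: 32.98
tool_pos: [0.5108, -0.0009, -0.0102]
tcp_rot: [-2.148, -2.29, 0.002]
wrist_force: [-1.0, 0.0, 1.3]
width: 0.301
grip_force: 0.9
```

Emit:
{"fn": "step_arm", "kwargs": {
  "series": [0,0,-0.05,0,0,0,-0.11,0,0,0,-0.14,0,0.06,0,-0.14,0,0.12,0,-0.14,0,0.18,0,-0.14,0,0.24,0,-0.14,0,0.24,0,-0.14,0]
}}

```text
time: 33.98
tool_pos: [0.4955, 0.2423, 0.1298]
tcp_rot: [-2.142, -2.296, -0.0]
wrist_force: [0.1, 0.2, 0.2]
width: 0.301
grip_force: 0.0
```

```bash
python3 - <<'E'
from ov import *
from scipy.optimize import minimize
def hull(p,x,y):
    t=np.linspace(0,2*np.pi,40)
    return np.array([w2px(p,(x+.0225*np.cos(a),y+.0225*np.sin(a),z)) for z in(.014,.062) for a in t])
for n in('top','scene'):
    p=shot(n,n+'4.png')
    for a in viewer.spot_point(p,'spool')[:4]: print(n,'sp',np.round(a['point']),round(a['score'],2),np.round(px2w(p,a['point'],.014),3))
    for a in viewer.spot_point(p,'drawer_pull')[:1]: print(n,'pull',np.round(px2w(p,a['point'],.046),3))
    hsv=cv2.cvtColor(p['image'],cv2.COLOR_RGB2HSV)
    m=((hsv[...,0]>100)&(hsv[...,0]<130)&(hsv[...,1]>90)).astype(np.uint8)
    k,lab,st,ce=cv2.connectedComponentsWithStats(m)
    for i in range(1,k):
        if st[i,4]>40: print(n,'blue',st[i],np.round(ce[i],1),np.round(px2w(p,ce[i],.038),3))
    if n=='top':im=crop(p,290,150,90,75,5)
cv2.imwrite('pics/s1.png',im)
E
```

```text
top sp [350. 194.] 0.61 [ 0.614 -0.072  0.014]
top sp [347. 277.] 0.61 [ 0.394 -0.043  0.014]
top sp [397. 155.] 0.57 [ 0.711 -0.215  0.014]
top pull [ 0.509 -0.016  0.046]
top blue [180 263  19  17 159] [189.5 271.3] [0.44  0.353 0.038]
scene sp [300. 188.] 0.8 [ 0.614 -0.064  0.014]
scene sp [252. 166.] 0.74 [ 0.712 -0.202  0.014]
scene sp [369. 165.] 0.69 [ 0.395 -0.042  0.014]
scene pull [ 0.516 -0.012  0.046]
scene blue [525 104  70  34 635] [557.5 121.4] [-0.203  0.095  0.038]
scene blue [293 174  13  17 183] [299.4 182. ] [ 0.614 -0.07   0.038]
scene blue [421 277  19  18 229] [429.5 286.5] [0.455 0.361 0.038]
```

```bash
python3 - <<'E'
from ov import *
ims=[]
for n,x0,y0 in(('top',300,160),('scene',260,145)):
    p=shot(n);o=np.array([x0,y0]);im=crop(p,x0,y0,78,78,5)
    for z,r in((.062,.0225),(.062,.01),(.014,.0225)): circ(p,im,.614,-.068,z,r,(0,255,255),o,5)
    ims.append(im)
cv2.imwrite('pics/s2.png',np.hstack(ims))
E
```

```text
(no output)
```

View pics/s2.png

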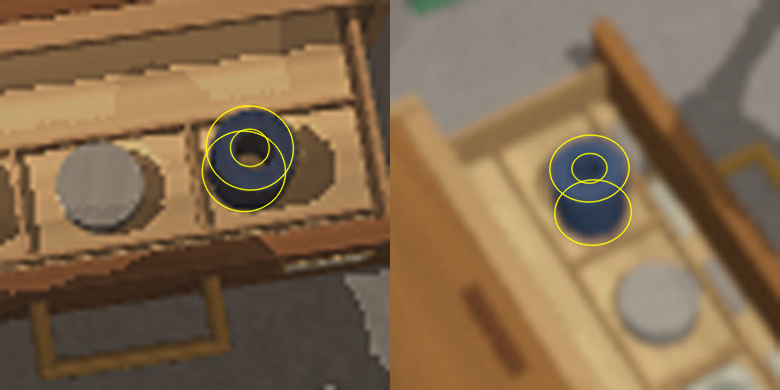

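The spool model fits both views, so the spool is at (.614,-.068). Next I'll grip it across, with the fingers along the organiser's y.

```bash
python3 plan.py .614,-.068,.15,93.7 .614,-.068,.033,93.7 .614,-.068,.19,93.7 .597,.371,.19,93.7; python3 - <<'E'
from ov import *
p=shot('scene')
for l in('free_pin','stand'):
    for a in viewer.spot_point(p,l)[:1]: print(l,round(a['score'],2),np.round(px2w(p,a['point'],.014 if l=='free_pin' else 0),3))
E
```

```text
now [0.497 0.237 0.168 3.551] q [ 0.4   0.08  1.94 -0.    1.12  0.34] w 0.3 t 34.4 F [-0.8 -0.2 -0. ]
.614,-.068,.15,93.7 -> -0.312, 0.098, 0.018, -1.573
.614,-.068,.033,93.7 -> 0.000, 0.000, 0.117, -0.000
.614,-.068,.19,93.7 -> 0.000, 0.000, -0.157, -0.000
.597,.371,.19,93.7 -> -0.011, 0.439, -0.000, -0.000
free_pin 0.83 [0.597 0.373 0.014]
stand 0.78 [0.524 0.367 0.   ]
```

Emit:
{"fn": "step_arm", "kwargs": {
  "series": [-0.312,0.098,0.018,-0.18,-0.312,0.098,0.018,-0.36,-0.312,0.098,0.018,-0.54,-0.312,0.098,0.018,-0.72,-0.312,0.098,0.018,-0.9,-0.312,0.098,0.018,-1.08,-0.312,0.098,0.018,-1.26,-0.312,0.098,0.018,-1.44],
  "gripper": 0.7
}}

```text
time: 35.52
tool_pos: [0.6143, -0.0681, 0.1122]
tcp_rot: [-0.105, -3.14, -0.0]
wrist_force: [-0.4, 0.8, -0.1]
width: 0.704
grip_force: 0.0
```

Emit:
{"fn": "step_arm", "kwargs": {
  "series": [0,0,0,-0.133,0,0,0,-0.133,0,0,0,-0.133]
}}

```text
time: 35.9
tool_pos: [0.6142, -0.0669, 0.1124]
tcp_rot: [0.093, -3.14, 0.0]
wrist_force: [-0.7, 0.3, 0.5]
width: 0.7
grip_force: 0.0
```

```bash
python3 plan.py .614,-.068,.033,93.7
```

```text
now [ 6.1400e-01 -6.7000e-02  1.5000e-01  9.3409e+01] q [-0.15  0.22  1.81 -0.    1.11 -1.78] w 0.7 t 35.9 F [-0.7  0.3  0.5]
.614,-.068,.033,93.7 -> 0.000, -0.001, 0.117, -0.005
```

Emit:
{"fn": "step_arm", "kwargs": {
  "series": [0,-0.001,0.04,0,0,-0.001,0.08,0,0,-0.001,0.1,0,0,-0.001,0.117,0,0,-0.001,0.117,0]
}}

```text
time: 36.52
tool_pos: [0.6136, -0.0676, -0.0056]
tcp_rot: [0.097, -3.138, -0.001]
wrist_force: [0.4, 0.4, 0.8]
width: 0.704
grip_force: 0.0
```

Emit:
{"fn": "step_arm", "kwargs": {
  "series": [0,0,0,0,0,0,0,0,0,0,0,0,0,0,0,0],
  "gripper": 0.3,
  "newtons": 25
}}

```text
time: 37.02
tool_pos: [0.6155, -0.0679, -0.0033]
tcp_rot: [-0.097, 3.138, -0.001]
wrist_force: [-0.1, -0.7, 4.4]
width: 0.512
grip_force: 25.9
```

Emit:
{"fn": "step_arm", "kwargs": {
  "series": [0,0,-0.03,0,0,0,-0.07,0,0,0,-0.12,0,0,0,-0.157,0,0,0,-0.157,0]
}}

```text
time: 37.65
tool_pos: [0.6173, -0.0682, 0.1568]
tcp_rot: [-0.097, 3.132, -0.002]
wrist_force: [0.0, -0.2, -0.5]
width: 0.513
grip_force: 25.8
```

```bash
python3 plan.py .597,.372,.19,93.7
```

```text
now [ 6.1700e-01 -6.8000e-02  1.9500e-01  9.3544e+01] q [-0.15  0.18  1.77  0.    1.18 -1.78] w 0.513 t 37.6 F [ 0.  -0.2 -0.5]
.597,.372,.19,93.7 -> -0.007, 0.441, 0.005, -0.003
```

Emit:
{"fn": "step_arm", "kwargs": {
  "series": [-0.01,0.44,0,0,-0.01,0.44,0,0,-0.01,0.44,0,0,-0.01,0.44,0,0,-0.01,0.44,0,0,-0.01,0.44,0,0,-0.01,0.44,0,0,-0.01,0.44,0,0]
}}

```text
time: 38.65
tool_pos: [0.5947, 0.376, 0.1494]
tcp_rot: [0.105, -3.137, 0.001]
wrist_force: [-0.1, -0.5, -0.5]
width: 0.513
grip_force: 25.9
```

Emit:
{"fn": "step_arm", "kwargs": {
  "series": [0,0,0.03,0,0,0,0.06,0,0,0,0.06,0]
}}

```text
time: 39.02
tool_pos: [0.5936, 0.3689, 0.0869]
tcp_rot: [0.096, -3.131, 0.008]
wrist_force: [0.1, 0.3, -0.9]
width: 0.514
grip_force: 25.9
```

```bash
python3 plan.py .597,.372,.033,93.7; python3 - <<'E'
from ov import *
ims=[]
for n,x0,y0 in(('top',150,180),('scene',350,270)):
    p=shot(n);o=np.array([x0,y0]);im=crop(p,x0,y0,78,78,5)
    s=monitor.read_state()['tool_pos'];zb=.014+s[2]+.005
    circ(p,im,s[0],s[1],zb+.048,.0225,(0,255,255),o,5);circ(p,im,.597,.372,.076,.003,(0,255,0),o,5);circ(p,im,.597,.372,.014,.003,(0,255,0),o,5)
    ims.append(im)
cv2.imwrite('pics/s3.png',np.hstack(ims)); print(zb)
E
```

```text
now [ 0.594  0.369  0.125 93.515] q [ 0.52  0.39  1.64 -0.    1.12 -1.11] w 0.514 t 39.0 F [ 0.1  0.3 -0.9]
.597,.372,.033,93.7 -> -0.004, 0.003, 0.092, -0.003
0.1104937215187743
```

View pics/s3.png

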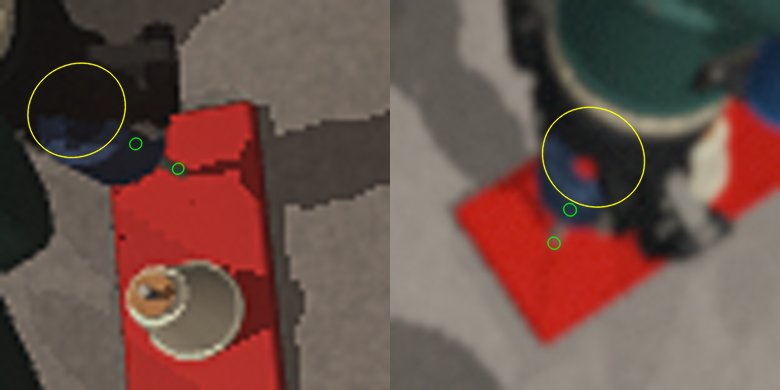

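The shadow's start and the pin's foot match the predicted (.597,.372), and the spool is held upright beside it. I'll lower it in stages and watch the force.

Emit:
{"fn": "step_arm", "kwargs": {
  "series": [0,0,0,0,0,0,0,0,0,0,0.015,0,0,0,0.03,0,0,0,0.042,0,0,0,0.05,0,0,0,0.05,0]
}}

```text
time: 40.0
tool_pos: [0.5963, 0.3715, 0.0409]
tcp_rot: [0.097, -3.138, 0.002]
wrist_force: [-0.1, 0.1, 0.1]
width: 0.515
grip_force: 25.9
```

```bash
python3 plan.py .597,.372,.035,93.5
```

```text
now [5.9600e-01 3.7200e-01 7.9000e-02 9.3548e+01] q [ 0.52  0.44  1.67 -0.    1.04 -1.11] w 0.515 t 40.0 F [-0.1  0.1  0.1]
.597,.372,.035,93.5 -> -0.001, 0.000, 0.044, 0.001
```

Emit:
{"fn": "step_arm", "kwargs": {
  "series": [-0.001,0,0.015,0,-0.001,0,0.028,0,-0.001,0,0.036,0,-0.001,0,0.041,0,-0.001,0,0.042,0,-0.001,0,0.042,0]
}}

```text
time: 40.75
tool_pos: [0.5984, 0.3722, 0.0007]
tcp_rot: [-0.097, 3.14, 0.0]
wrist_force: [0.2, -0.1, -0.8]
width: 0.513
grip_force: 25.9
```

Emit:
{"fn": "step_arm", "kwargs": {
  "series": [0,0,0.001,0,0,0,0.002,0,0,0,0.002,0]
}}

```text
time: 41.12
tool_pos: [0.5981, 0.3721, -0.0016]
tcp_rot: [0.097, -3.14, 0.0]
wrist_force: [-0.5, -0.3, 0.1]
width: 0.514
grip_force: 25.9
```

Emit:
{"fn": "step_arm", "kwargs": {
  "series": [0,0,0.001,0,0,0,0.002,0,0,0,0.002,0]
}}

```text
time: 41.5
tool_pos: [0.5981, 0.3721, -0.0032]
tcp_rot: [-0.097, 3.14, 0.0]
wrist_force: [-0.5, -1.4, 2.2]
width: 0.51
grip_force: 26.2
```

Emit:
{"fn": "step_arm", "kwargs": {
  "series": [0,0,0,0,0,0,0,0,0,0,0,0,0,0,0,0],
  "gripper": 0.75
}}

```text
time: 42.0
tool_pos: [0.5981, 0.3721, -0.0037]
tcp_rot: [0.097, -3.14, 0.0]
wrist_force: [0.4, -0.1, 0.5]
width: 0.748
grip_force: 0.0
```

Emit:
{"fn": "step_arm", "kwargs": {
  "series": [0,0,-0.04,0,0,0,-0.09,0,0,0,-0.13,0,0,0,-0.13,0,0,0,-0.13,0]
}}

```text
time: 42.62
tool_pos: [0.5977, 0.3719, 0.126]
tcp_rot: [0.097, -3.14, 0.0]
wrist_force: [-1.2, 0.3, -0.1]
width: 0.75
grip_force: 0.0
```

```bash
python3 - <<'E'
from ov import *
for n in('scene','top'):
    p=shot(n)
    for a in viewer.spot_point(p,'spool')[:5]: print(n,np.round(a['point']),round(a['score'],2),np.round(px2w(p,a['point'],.014),3))
    for a in viewer.spot_point(p,'drawer_pull')[:1]: print(n,'pull',np.round(px2w(p,a['point'],.046),3))
E
python3 plan.py .511,-.002,.165,3.7 .511,-.002,.028,3.7
```

```text
scene [249. 165.] 0.79 [ 0.72  -0.208  0.014]
scene [378. 321.] 0.77 [0.609 0.373 0.014]
scene [367. 164.] 0.55 [ 0.399 -0.049  0.014]
scene [264. 126.] 0.3 [ 0.618 -0.326  0.014]
scene pull [ 0.521 -0.004  0.046]
top [348. 276.] 0.78 [ 0.398 -0.045  0.014]
top [396. 158.] 0.74 [ 0.703 -0.209  0.014]
top [184. 214.] 0.65 [0.596 0.376 0.014]
top [310. 149.] 0.34 [0.749 0.026 0.014]
top pull [ 0.498 -0.332  0.046]
now [ 0.597  0.372  0.163 93.545] q [ 0.52  0.36  1.6   0.    1.18 -1.11] w 0.749 t 42.9 F [ 0.1 -0.1 -0.3]
.511,-.002,.165,3.7 -> 0.109, -0.368, -0.002, 1.568
.511,-.002,.028,3.7 -> 0.000, 0.000, 0.137, -0.000
```

Emit:
{"fn": "step_arm", "kwargs": {
  "series": [0.109,-0.368,0,0.18,0.109,-0.368,0,0.36,0.109,-0.368,0,0.54,0.109,-0.368,0,0.72,0.109,-0.368,0,0.9,0.109,-0.368,0,1.08,0.109,-0.368,0,1.26,0.109,-0.368,0,1.44],
  "gripper": 0.3
}}

```text
time: 43.92
tool_pos: [0.5114, -0.0035, 0.126]
tcp_rot: [-2.008, -2.416, 0.001]
wrist_force: [-0.2, -1.2, -0.0]
width: 0.298
grip_force: 0.0
```

Emit:
{"fn": "step_arm", "kwargs": {
  "series": [0,0,0,0.127,0,0,0,0.127,0,0,0,0.127]
}}

```text
time: 44.3
tool_pos: [0.5119, -0.0019, 0.1261]
tcp_rot: [-2.144, -2.295, 0.0]
wrist_force: [0.0, -0.5, -0.6]
width: 0.299
grip_force: 0.0
```

```bash
python3 plan.py .511,-.002,.028,3.7
```

```text
now [ 5.120e-01 -2.000e-03  1.640e-01  3.894e+00] q [-0.05  0.01  2.02 -0.    1.11 -0.12] w 0.299 t 44.3 F [ 0.  -0.5 -0.6]
.511,-.002,.028,3.7 -> -0.000, -0.001, 0.136, 0.003
```

Emit:
{"fn": "step_arm", "kwargs": {
  "series": [0,-0.001,0.05,0,0,-0.001,0.1,0,0,-0.001,0.12,0,0,-0.001,0.136,0,0,-0.001,0.136,0]
}}

```text
time: 44.92
tool_pos: [0.5126, -0.0019, -0.0092]
tcp_rot: [2.145, 2.293, 0.002]
wrist_force: [0.5, -0.1, 0.3]
width: 0.302
grip_force: 0.0
```

Emit:
{"fn": "step_arm", "kwargs": {
  "series": [0,0,0,0,0,0,0,0,0,0,0,0,0,0,0,0],
  "gripper": 0.0,
  "newtons": 40
}}

```text
time: 45.42
tool_pos: [0.5119, -0.002, -0.0089]
tcp_rot: [2.147, 2.292, 0.002]
wrist_force: [0.9, 0.9, 5.2]
width: 0.096
grip_force: 39.3
```

Emit:
{"fn": "step_arm", "kwargs": {
  "series": [0,0.012,0,0,0,0.03,0,0,0,0.05,0,0,0,0.07,0,0,0,0.085,0,0,0,0.096,0,0,0,0.102,0,0,0,0.102,0,0]
}}

```text
time: 46.42
tool_pos: [0.614, 0.0048, -0.0089]
tcp_rot: [2.147, 2.292, 0.002]
wrist_force: [0.4, -0.0, 5.2]
width: 0.1
grip_force: 39.7
```

Emit:
{"fn": "step_arm", "kwargs": {
  "series": [0,0.002,0,0,0,0.004,0,0,0,0.006,0,0,0,0.006,0,0]
}}

```text
time: 46.92
tool_pos: [0.619, 0.0051, -0.0089]
tcp_rot: [2.147, 2.293, 0.0]
wrist_force: [0.5, 0.2, 5.9]
width: 0.099
grip_force: 39.8
```

Emit:
{"fn": "step_arm", "kwargs": {
  "series": [0,0.002,0,0,0,0.004,0,0,0,0.004,0,0]
}}

```text
time: 47.3
tool_pos: [0.623, 0.0054, -0.0089]
tcp_rot: [2.147, 2.293, 0.0]
wrist_force: [-0.8, 1.3, 7.1]
width: 0.101
grip_force: 39.8
```

Emit:
{"fn": "step_arm", "kwargs": {
  "series": [0,0.002,0,0,0,0.003,0,0,0,0.003,0,0]
}}

```text
time: 47.68
tool_pos: [0.6235, 0.0054, -0.009]
tcp_rot: [-2.145, -2.291, 0.005]
wrist_force: [-7.6, 0.4, 11.2]
width: 0.099
grip_force: 40.4
```

The drawer hit its end stop with the bar at x = .6235, so it is shut. I'll release it and fetch the hoop.

Emit:
{"fn": "step_arm", "kwargs": {
  "series": [0,0,0,0,0,0,0,0,0,0,0,0],
  "gripper": 0.3
}}

```text
time: 48.05
tool_pos: [0.6205, 0.0052, -0.0101]
tcp_rot: [-2.142, -2.288, 0.011]
wrist_force: [-13.8, -0.2, 14.0]
width: 0.297
grip_force: 9.6
```

Emit:
{"fn": "step_arm", "kwargs": {
  "series": [0,0,-0.05,0,0,0,-0.11,0,0,0,-0.13,0,0,0,-0.13,0,0,0,-0.13,0]
}}

```text
time: 48.68
tool_pos: [0.6238, 0.0055, 0.1177]
tcp_rot: [-2.145, -2.291, 0.005]
wrist_force: [0.6, 0.8, -1.6]
width: 0.301
grip_force: 0.0
```

```bash
python3 plan.py .3807,-.3695,.16,60; python3 - <<'E'
from h import *
p=shot('scene')
for a in viewer.spot_point(p,'drawer_pull')[:1]: print('pull',np.round(px2w(p,a['point'],.046),3))
E
```

```text
now [0.624 0.006 0.156 3.766] q [-0.03  0.23  1.79 -0.    1.13 -0.1 ] w 0.301 t 48.7 F [ 0.6  0.8 -1.6]
.3807,-.3695,.16,60 -> -0.358, -0.267, -0.004, -0.981
pull [0.638 0.002 0.046]
```

Emit:
{"fn": "step_arm", "kwargs": {
  "series": [-0.358,-0.267,-0.004,-0.18,-0.358,-0.267,-0.004,-0.36,-0.358,-0.267,-0.004,-0.54,-0.358,-0.267,-0.004,-0.72,-0.358,-0.267,-0.004,-0.9,-0.358,-0.267,-0.004,-0.981,-0.358,-0.267,-0.004,-0.981,-0.358,-0.267,-0.004,-0.981],
  "gripper": 0.4
}}

```text
time: 49.78
tool_pos: [0.38, -0.3708, 0.1225]
tcp_rot: [-0.818, -3.03, -0.002]
wrist_force: [0.3, -0.4, -0.1]
width: 0.403
grip_force: 0.0
```

Emit:
{"fn": "step_arm", "kwargs": {
  "series": [0,0,0,0,0,0,0,0]
}}

```text
time: 50.02
tool_pos: [0.3826, -0.3681, 0.1231]
tcp_rot: [-0.814, -3.032, -0.003]
wrist_force: [0.5, 1.1, -0.6]
width: 0.396
grip_force: 0.0
```

```bash
python3 plan.py .3807,-.3695,.009,60; python3 - <<'E'
from h import *
for n in('top','scene'):
  p=shot(n)
  for l in('jar','weight','hoop'):
    for a in viewer.spot_point(p,l)[:1]: print(n,l,round(a['score'],2),np.round(px2w(p,a['point'],.003),3))
E
```

```text
now [ 0.383 -0.368  0.161 59.962] q [-0.81  0.05  1.98  0.    1.11 -1.86] w 0.396 t 50.0 F [ 0.5  1.1 -0.6]
.3807,-.3695,.009,60 -> 0.001, -0.002, 0.152, -0.001
top jar 0.92 [ 0.61  -0.341  0.003]
top weight 0.97 [ 0.503 -0.357  0.003]
top hoop 0.9 [ 0.396 -0.341  0.003]
scene jar 0.9 [ 0.613 -0.344  0.003]
scene weight 0.54 [ 0.506 -0.365  0.003]
scene hoop 0.56 [ 0.397 -0.323  0.003]
```

Emit:
{"fn": "step_arm", "kwargs": {
  "series": [0,-0.001,0.05,0,0,-0.001,0.1,0,0,-0.001,0.135,0,0,-0.001,0.146,0,0,-0.001,0.152,0,0,-0.001,0.152,0,0,-0.001,0.152,0]
}}

```text
time: 51.3
tool_pos: [0.3835, -0.3712, -0.026]
tcp_rot: [0.813, 3.032, -0.002]
wrist_force: [0.3, 0.5, -0.7]
width: 0.401
grip_force: 0.0
```

Emit:
{"fn": "step_arm", "kwargs": {
  "series": [0,0,0,0,0,0,0,0,0,0,0,0,0,0,0,0],
  "gripper": 0.0,
  "newtons": 30
}}

```text
time: 51.8
tool_pos: [0.3829, -0.3707, -0.0266]
tcp_rot: [0.814, 3.033, -0.001]
wrist_force: [-1.8, 0.8, 6.2]
width: 0.115
grip_force: 30.3
```

```bash
python3 plan.py
```

```text
now [ 3.830e-01 -3.710e-01  1.100e-02  5.997e+01] q [-0.82  0.24  2.09 -0.    0.81 -1.86] w 0.115 t 51.8 F [-1.8  0.8  6.2]
```

Emit:
{"fn": "step_arm", "kwargs": {
  "series": [0,0,-0.03,0,0,0,-0.08,0,0,0,-0.13,0,0,0,-0.14,0]
}}

```text
time: 52.3
tool_pos: [0.3847, -0.3725, 0.1168]
tcp_rot: [0.812, 3.028, -0.007]
wrist_force: [-0.9, 0.1, -0.4]
width: 0.107
grip_force: 30.3
```

Emit:
{"fn": "step_arm", "kwargs": {
  "series": [0.099,0.462,0,0,0.099,0.462,0,0,0.099,0.462,0,0,0.099,0.462,0,0,0.099,0.462,0,0,0.099,0.462,0,0,0.099,0.462,0,0,0.099,0.462,0,0]
}}

```text
time: 53.3
tool_pos: [0.5273, 0.0823, 0.111]
tcp_rot: [-0.81, -3.034, 0.0]
wrist_force: [0.3, -0.0, -0.7]
width: 0.109
grip_force: 30.3
```

Emit:
{"fn": "step_arm", "kwargs": {
  "series": [0,0,0,0,0,0,0,0,0,0,0,0]
}}

```text
time: 53.68
tool_pos: [0.5271, 0.0783, 0.1117]
tcp_rot: [-0.816, -3.033, 0.001]
wrist_force: [-0.1, -0.2, 0.2]
width: 0.11
grip_force: 30.3
```

```bash
python3 plan.py .528,.0786,.007,60
```

```text
now [ 0.527  0.078  0.15  59.892] q [ 0.1   0.06  1.99 -0.    1.09 -0.94] w 0.11 t 53.7 F [-0.1 -0.2  0.2]
.528,.0786,.007,60 -> -0.001, 0.001, 0.143, -0.002
```

Emit:
{"fn": "step_arm", "kwargs": {
  "series": [-0.001,0.001,0.05,0,-0.001,0.001,0.1,0,-0.001,0.001,0.13,0,-0.001,0.001,0.138,0,-0.001,0.001,0.142,0,-0.001,0.001,0.143,0,-0.001,0.001,0.143,0]
}}

```text
time: 54.55
tool_pos: [0.5306, 0.0799, -0.0292]
tcp_rot: [0.813, 3.032, 0.001]
wrist_force: [-0.9, -0.3, 0.0]
width: 0.111
grip_force: 30.3
```

Emit:
{"fn": "step_arm", "kwargs": {
  "series": [0,0,0,0,0,0,0,0,0,0,0,0],
  "gripper": 0.4
}}

```text
time: 54.92
tool_pos: [0.5294, 0.0799, -0.0304]
tcp_rot: [0.814, 3.034, 0.0]
wrist_force: [-0.4, 1.1, 0.2]
width: 0.396
grip_force: 0.0
```

Emit:
{"fn": "step_arm", "kwargs": {
  "series": [0,0,-0.06,0,0,0,-0.12,0,0,0,-0.14,0,0,0,-0.14,0,0,0,-0.14,0]
}}

```text
time: 55.55
tool_pos: [0.528, 0.0797, 0.1079]
tcp_rot: [-0.813, -3.032, 0.001]
wrist_force: [-0.1, 0.8, -0.9]
width: 0.402
grip_force: 0.0
```

```bash
python3 plan.py .505,-.36,.15,60
```

```text
now [ 0.528  0.08   0.146 59.973] q [ 0.1   0.07  1.99 -0.    1.08 -0.94] w 0.402 t 55.5 F [-0.1  0.8 -0.9]
.505,-.36,.15,60 -> -0.200, -0.392, -0.004, -0.000
```

Emit:
{"fn": "step_arm", "kwargs": {
  "series": [-0.2,-0.392,-0.004,0,-0.2,-0.392,-0.004,0,-0.2,-0.392,-0.004,0,-0.2,-0.392,-0.004,0,-0.2,-0.392,-0.004,0,-0.2,-0.392,-0.004,0,-0.2,-0.392,-0.004,0,-0.2,-0.392,-0.004,0],
  "gripper": 0.6
}}

```text
time: 56.55
tool_pos: [0.5043, -0.363, 0.1106]
tcp_rot: [-0.82, -3.029, -0.001]
wrist_force: [-0.2, 1.1, -0.7]
width: 0.599
grip_force: 0.0
```

Emit:
{"fn": "step_arm", "kwargs": {
  "series": [0,0,0,0,0,0,0,0,0,0,0,0]
}}

```text
time: 56.92
tool_pos: [0.5064, -0.358, 0.1131]
tcp_rot: [-0.811, -3.035, -0.001]
wrist_force: [0.1, 0.2, 0.1]
width: 0.602
grip_force: 0.0
```

```bash
python3 plan.py .505,-.36,.0235,60
```

```text
now [ 0.506 -0.358  0.151 60.085] q [-0.66  0.22  1.81  0.    1.11 -1.7 ] w 0.602 t 56.9 F [0.1 0.2 0.1]
.505,-.36,.0235,60 -> 0.000, -0.002, 0.128, 0.001
```

Emit:
{"fn": "step_arm", "kwargs": {
  "series": [0,-0.001,0.05,0,0,-0.001,0.09,0,0,-0.001,0.115,0,0,-0.001,0.127,0,0,-0.001,0.127,0,0,-0.001,0.127,0]
}}

```text
time: 57.68
tool_pos: [0.507, -0.3612, -0.012]
tcp_rot: [0.813, 3.032, -0.002]
wrist_force: [-1.1, -0.3, -0.6]
width: 0.598
grip_force: 0.0
```

Emit:
{"fn": "step_arm", "kwargs": {
  "series": [0,0,0,0,0,0,0,0,0,0,0,0,0,0,0,0,0,0,0,0],
  "gripper": 0.0,
  "newtons": 50
}}

```text
time: 58.3
tool_pos: [0.5066, -0.3611, -0.0122]
tcp_rot: [0.814, 3.033, -0.001]
wrist_force: [-0.4, 1.4, 6.4]
width: 0.213
grip_force: 49.0
```

```bash
python3 plan.py .505,-.36,.15,60 .511,-.003,.15,60
```

```text
now [ 5.0700e-01 -3.6100e-01  2.6000e-02  5.9965e+01] q [-0.66  0.36  1.89  0.    0.89 -1.71] w 0.213 t 58.3 F [-0.4  1.4  6.4]
.505,-.36,.15,60 -> 0.002, 0.000, -0.124, -0.001
.511,-.003,.15,60 -> 0.173, 0.312, -0.000, -0.000
```

Emit:
{"fn": "step_arm", "kwargs": {
  "series": [0,0,-0.03,0,0,0,-0.08,0,0,0,-0.12,0,0,0,-0.12,0]
}}

```text
time: 58.8
tool_pos: [0.5079, -0.3624, 0.1096]
tcp_rot: [0.812, 3.028, -0.005]
wrist_force: [0.4, -0.1, -4.9]
width: 0.208
grip_force: 49.8
```

Emit:
{"fn": "step_arm", "kwargs": {
  "series": [0.025,0.045,0,0,0.052,0.094,0,0,0.078,0.14,0,0,0.105,0.19,0,0,0.132,0.24,0,0,0.158,0.287,0,0,0.172,0.313,0,0,0.172,0.313,0,0]
}}

```text
time: 59.8
tool_pos: [0.5107, -0.0013, 0.1029]
tcp_rot: [-0.807, -3.03, 0.001]
wrist_force: [-0.1, -0.9, -5.1]
width: 0.21
grip_force: 50.2
```

Emit:
{"fn": "step_arm", "kwargs": {
  "series": [0,0,0,0,0,0,0,0,0,0,0,0]
}}

```text
time: 60.18
tool_pos: [0.5133, -0.0044, 0.1061]
tcp_rot: [-0.816, -3.033, 0.0]
wrist_force: [0.3, -0.5, -5.6]
width: 0.217
grip_force: 50.2
```

```bash
python3 plan.py .5135,-.004,.0225,60
```

```text
now [ 5.1300e-01 -4.0000e-03  1.4400e-01  5.9886e+01] q [-0.06  0.03  2.04 -0.    1.07 -1.1 ] w 0.217 t 60.2 F [ 0.3 -0.5 -5.6]
.5135,-.004,.0225,60 -> 0.000, 0.000, 0.122, -0.002
```

Emit:
{"fn": "step_arm", "kwargs": {
  "series": [0,0,0.05,0,0,0,0.09,0,0,0,0.11,0,0,0,0.118,0,0,0,0.121,0,0,0,0.122,0,0,0,0.122,0]
}}

```text
time: 61.05
tool_pos: [0.5145, -0.0036, -0.0146]
tcp_rot: [0.813, 3.032, 0.001]
wrist_force: [-0.6, -0.6, -4.6]
width: 0.209
grip_force: 50.2
```

Emit:
{"fn": "step_arm", "kwargs": {
  "series": [0,0,0.001,0,0,0,0.002,0,0,0,0.002,0]
}}

```text
time: 61.42
tool_pos: [0.5145, -0.0036, -0.0153]
tcp_rot: [0.813, 3.033, 0.0]
wrist_force: [-4.4, 0.2, 10.1]
width: 0.215
grip_force: 51.7
```

Emit:
{"fn": "step_arm", "kwargs": {
  "series": [0,0,0,0,0,0,0,0,0,0,0,0],
  "gripper": 0.6
}}

```text
time: 61.8
tool_pos: [0.5139, -0.0035, -0.0174]
tcp_rot: [0.814, 3.034, 0.0]
wrist_force: [-0.1, 0.4, -0.6]
width: 0.597
grip_force: 0.0
```

Emit:
{"fn": "step_arm", "kwargs": {
  "series": [0,0,-0.05,0,0,0,-0.11,0,0,0,-0.135,0,0,0,-0.135,0,0,0,-0.135,0]
}}

```text
time: 62.42
tool_pos: [0.5125, -0.0034, 0.1161]
tcp_rot: [-0.813, -3.033, 0.001]
wrist_force: [-0.8, 0.2, -1.3]
width: 0.603
grip_force: 0.0
```

```bash
python3 plan.py .6043,-.339,.16,60
```

```text
now [ 5.1200e-01 -3.0000e-03  1.5400e-01  5.9972e+01] q [-0.06  0.02  2.03 -0.    1.09 -1.1 ] w 0.603 t 62.4 F [-0.8  0.2 -1.3]
.6043,-.339,.16,60 -> -0.247, -0.245, -0.006, -0.000
```

Emit:
{"fn": "step_arm", "kwargs": {
  "series": [-0.247,-0.245,-0.006,0,-0.247,-0.245,-0.006,0,-0.247,-0.245,-0.006,0,-0.247,-0.245,-0.006,0,-0.247,-0.245,-0.006,0,-0.247,-0.245,-0.006,0,-0.247,-0.245,-0.006,0,-0.247,-0.245,-0.006,0],
  "gripper": 1.0
}}

```text
time: 63.42
tool_pos: [0.6033, -0.338, 0.1207]
tcp_rot: [-0.813, -3.03, -0.003]
wrist_force: [-0.2, -0.2, -0.2]
width: 0.998
grip_force: 0.0
```

Emit:
{"fn": "step_arm", "kwargs": {
  "series": [0,0,0,0,0,0,0,0,0,0,0,0]
}}

```text
time: 63.8
tool_pos: [0.6048, -0.3384, 0.1237]
tcp_rot: [0.812, 3.034, -0.0]
wrist_force: [0.3, 0.6, -0.6]
width: 1.002
grip_force: 0.0
```

```bash
python3 plan.py .6043,-.339,.048,60
```

```text
now [ 0.605 -0.338  0.162 60.029] q [-0.55  0.34  1.63 -0.    1.17 -1.59] w 1.002 t 63.8 F [ 0.3  0.6 -0.6]
.6043,-.339,.048,60 -> 0.000, -0.001, 0.114, 0.001
```

Emit:
{"fn": "step_arm", "kwargs": {
  "series": [0,-0.001,0.03,0,0,-0.001,0.065,0,0,-0.001,0.095,0,0,-0.001,0.113,0,0,-0.001,0.113,0,0,-0.001,0.113,0]
}}

```text
time: 64.55
tool_pos: [0.6053, -0.3406, 0.0119]
tcp_rot: [0.813, 3.032, -0.001]
wrist_force: [-0.7, -0.3, 0.1]
width: 0.999
grip_force: 0.0
```

Emit:
{"fn": "step_arm", "kwargs": {
  "series": [0,0,0,0,0,0,0,0,0,0,0,0,0,0,0,0,0,0,0,0],
  "gripper": 0.5,
  "newtons": 30
}}

```text
time: 65.18
tool_pos: [0.6055, -0.3407, 0.0129]
tcp_rot: [0.813, 3.031, -0.001]
wrist_force: [-0.8, 0.7, 5.6]
width: 0.72
grip_force: 31.7
```

Emit:
{"fn": "step_arm", "kwargs": {
  "series": [0,0,-0.015,0,0,0,-0.04,0,0,0,-0.07,0,0,0,-0.09,0,0,0,-0.1,0,0,0,-0.1,0]
}}

```text
time: 65.92
tool_pos: [0.6045, -0.3403, 0.1111]
tcp_rot: [0.814, 3.033, -0.001]
wrist_force: [-0.4, -0.3, -2.9]
width: 0.719
grip_force: 33.3
```

```bash
python3 plan.py .556,-.106,.149,60
```

```text
now [ 0.605 -0.34   0.149 59.97 ] q [-0.55  0.35  1.64  0.    1.14 -1.6 ] w 0.719 t 65.9 F [-0.4 -0.3 -2.9]
.556,-.106,.149,60 -> 0.159, 0.179, 0.000, -0.001
```

Emit:
{"fn": "step_arm", "kwargs": {
  "series": [0.015,0.017,0,0,0.04,0.045,0,0,0.07,0.08,0,0,0.1,0.113,0,0,0.125,0.141,0,0,0.145,0.164,0,0,0.158,0.179,0,0,0.158,0.179,0,0]
}}

```text
time: 66.92
tool_pos: [0.5559, -0.1044, 0.1096]
tcp_rot: [-0.81, -3.034, -0.0]
wrist_force: [0.5, -0.3, -2.1]
width: 0.715
grip_force: 33.3
```

Emit:
{"fn": "step_arm", "kwargs": {
  "series": [0,0,0.03,0,0,0,0.055,0,0,0,0.075,0,0,0,0.088,0,0,0,0.096,0,0,0,0.099,0,0,0,0.1,0,0,0,0.1,0]
}}

```text
time: 67.92
tool_pos: [0.5576, -0.1062, 0.011]
tcp_rot: [0.813, 3.033, -0.0]
wrist_force: [-0.0, 0.2, -1.9]
width: 0.714
grip_force: 33.3
```

Emit:
{"fn": "step_arm", "kwargs": {
  "series": [0,0,0.001,0,0,0,0.002,0,0,0,0.002,0]
}}

```text
time: 68.3
tool_pos: [0.5576, -0.1061, 0.0099]
tcp_rot: [0.813, 3.033, 0.0]
wrist_force: [-2.3, 1.9, 5.5]
width: 0.716
grip_force: 34.3
```

Emit:
{"fn": "step_arm", "kwargs": {
  "series": [0,0,0,0,0,0,0,0,0,0,0,0,0,0,0,0],
  "gripper": 1.0
}}

```text
time: 68.8
tool_pos: [0.557, -0.106, 0.0083]
tcp_rot: [-0.814, -3.034, -0.0]
wrist_force: [-0.0, 0.2, -0.4]
width: 1.0
grip_force: 0.0
```

Emit:
{"fn": "step_arm", "kwargs": {
  "series": [0,0,-0.03,0,0,0,-0.07,0,0,0,-0.12,0,0,0,-0.15,0,0,0,-0.15,0]
}}

```text
time: 69.42
tool_pos: [0.5596, -0.1066, 0.162]
tcp_rot: [0.812, 3.028, 0.0]
wrist_force: [0.4, 0.3, -0.3]
width: 1.0
grip_force: 0.0
```

Emit:
{"fn": "step_arm", "kwargs": {
  "series": [-0.08,-0.26,0,0,-0.08,-0.26,0,0,-0.08,-0.26,0,0,-0.08,-0.26,0,0,-0.08,-0.26,0,0,-0.08,-0.26,0,0,-0.08,-0.26,0,0,-0.08,-0.26,0,0]
}}

```text
time: 70.42
tool_pos: [0.4965, -0.3695, 0.1581]
tcp_rot: [-0.811, -3.035, -0.001]
wrist_force: [0.7, 0.8, -0.3]
width: 0.996
grip_force: 0.0
```

```bash
python3 plan.py; python3 - <<'E'
from h import *
for n in('top','scene'):
  p=shot(n,n+'9.png')
  for l,z in dict(jar=0,weight=0,hoop=0,drawer_pull=.046,spool=.014,organiser=0).items():
    for a in viewer.spot_point(p,l)[:4 if l=='spool' else 1]: print(n,l,round(a['score'],2),np.round(px2w(p,a['point'],z),3))
  A=cv2.imread(f'pics/{n}1.png');B=cv2.imread(f'pics/{n}9.png')
  for l,w,r in(('jar',(.556,-.106,.05),14),('weight',(.511,-.003,.01),18),('hoop',(.545,.114,.01),23)):
    u=np.int32(np.round(w2px(p,w)));t=A[u[1]-r:u[1]+r,u[0]-r:u[0]+r];s=B[u[1]-r-8:u[1]+r+8,u[0]-r-8:u[0]+r+8]
    m=cv2.matchTemplate(s,t,cv2.TM_CCOEFF_NORMED);_,v,_,k=cv2.minMaxLoc(m);print(n,l,'shift px',k[0]-8,k[1]-8,round(v,3))
E
```

```text
now [ 0.497 -0.369  0.196 60.078] q [-0.68  0.18  1.77  0.    1.19 -1.73] w 0.996 t 70.4 F [ 0.7  0.8 -0.3]
top jar 0.56 [ 0.559 -0.109  0.   ]
top weight 0.64 [ 0.508 -0.001  0.   ]
top hoop 0.61 [0.545 0.112 0.   ]
top drawer_pull 0.98 [ 0.622 -0.     0.046]
top spool 0.8 [ 0.396 -0.045  0.014]
top spool 0.76 [0.598 0.367 0.014]
top spool 0.76 [ 0.707 -0.221  0.014]
top organiser 0.78 [0.756 0.02  0.   ]
top jar shift px 1 0 0.923
top weight shift px 0 0 0.958
top hoop shift px 0 -2 0.695
scene jar 0.72 [ 0.56  -0.109  0.   ]
scene weight 0.72 [ 0.527 -0.011  0.   ]
scene hoop 0.87 [0.554 0.113 0.   ]
scene drawer_pull 0.69 [ 0.634 -0.001  0.046]
scene spool 0.65 [0.599 0.365 0.014]
scene spool 0.65 [ 0.4   -0.032  0.014]
scene organiser 0.66 [0.754 0.012 0.   ]
scene jar shift px 0 -1 0.995
scene weight shift px 0 0 0.948
scene hoop shift px -2 0 0.518
```

All three are back: the jar is within about 3 mm, the weight shows no shift and the hoop is within about 5 mm. The drawer is shut, the spool is seated and the arm is clear, so I'm handing in.

```bash
python3 -c "
from workcell import job; print(job.finish_job())"
```

```text
the job is handed in; nothing more can be done
None
```

The job is handed in (no verdict came back): the spool is seated on the free pin, the drawer is shut, and by my last camera check the jar, weight and hoops are each back within about 5 mm of where they stood, with the jar never tipped.

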